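# Restock the chocolate case and shut its door

### The job

Put the red and the blue gift box from the counter on the pulled-out tray of the display case, each on the front-row place directly in front of the box of its own colour, so that they stand square and in neat rows. Then slide the tray all the way home into the case, and after that push the glass door shut until it seats on its catch. Leave the boxes already on the tray in their places and do not disturb the jar, the tin or the canister.

Things in the scene. Friction and masses are not known exactly. Their poses are not given: they have to be found in the camera images.
- case: Counter-top display case, dark wood and glass, 320 wide (y) x 250 deep x 268 mm tall, open staff side towards the robot. Origin on the counter below the middle of the carcass's front face; own x points into the case, y left, z up. The opening is 276 mm wide, from 30 to 234 mm above the counter, under an overhanging ledge
- ledge_edge (a point): Middle of the lower front edge of the wooden serving ledge along the case's top, 250 mm above the counter (ledge top 268 mm). The ledge is 336 mm wide and overhangs the carcass face by 45 mm, the shut door's outer face by 27 mm
- front_mid (a point): Centre of the middle front-row place, on the floor of the pulled-out tray (262 wide x 168 mm deep), 44 mm above the counter; moves with the tray, axes as the case's. Six places are marked by pale inlays 76 x 52 mm: front-row centres at y = -76, 0, +76 mm of this point, back row 78 mm further in (+x). Side rims stand 10 mm, the front lip 18 mm above the floor
- tray_lip (a point): Middle of the outer (robot-side) face of the tray's front lip, 48 mm above the counter, where it can be pushed; the face spans 30 to 62 mm above the counter and 262 mm in width. It is 46 mm nearer to the robot than front_mid. With the tray home it lies 4 mm inside the carcass face
- tray (a joint): Slide of the tray, m: 0 = pulled out (as it starts), 0.184 = fully home against its stop. Moves along the case's +x with about 1.5 N of friction and stays where it is left
- door (a joint): Hinge of the glass door, rad: 0 = shut against its stop, grows as it opens towards the robot; starts at 1.9 to 2.15. Vertical hinge at the case's left (+y). Panel 305 wide, 16 thick, from 34 to 246 mm above the counter; stays where left. A sprung roller catch is met at about 0.07, must be pushed over its crest at about 0.035 (some 6 N at the free edge), then draws the door to 0
- door_hinge (a point): Point on the door's hinge axis at mid-height, 140 mm above the counter; in the panel's mid-thickness, 10 mm in front of the carcass face and 155 mm left of its middle. Its axes turn with the door: own -y runs along the panel to the free edge, own -x is the outward normal (the side to push on)
- door_knob (a point): Outer end of the small brass knob (18 mm across, stands 21 mm off the outer face), 289 mm from the hinge, 160 mm above the counter
- red_box: Red gift box standing on the counter, to be loaded; same size, 70 (own x) x 46 (own y) x 60 mm tall, about 0.2 kg, gold line round it and a gold disc on its lid; origin at the centre of its underside, z up
- blue_box: Dark blue gift box standing on the counter, to be loaded; same size, 70 (own x) x 46 (own y) x 60 mm tall, about 0.2 kg, gold line round it and a gold disc on its lid; origin at the centre of its underside, z up
- red_back: Red gift box already in the tray's back row; same size, 70 (own x) x 46 (own y) x 60 mm tall, about 0.2 kg, gold line round it and a gold disc on its lid; origin at the centre of its underside, z up
- blue_back: Dark blue gift box already in the tray's back row; same size, 70 (own x) x 46 (own y) x 60 mm tall, about 0.2 kg, gold line round it and a gold disc on its lid; origin at the centre of its underside, z up
- cream_back: Cream gift box already in the tray's back row; nothing goes in front of it; same size, 70 (own x) x 46 (own y) x 60 mm tall, about 0.2 kg, gold line round it and a gold disc on its lid; origin at the centre of its underside, z up
- jar: Bystander: round glass jar of sweets with steel lid, 96 mm across, 166 mm tall; origin at the centre of its foot
- tin: Bystander: round dark brown tin with black lid, 92 mm across, 50 mm tall; origin at the centre of its foot
- canister: Bystander: blue canister with brass lid, 72 mm across, 114 mm tall; origin at the centre of its foot
There are look-alikes about, which are no part of the job. Leave any pink look-alike of the red_box alone. What is shaped like the red_back but turquoise is not meant.

How it is judged:
By the outcome, as a careful person would: the job done as asked, in the order asked, and still so for the second after the job is handed in, with the robot touching nothing.
It also fails if it takes over 72 s, if anything falls off the work surface, if the arm or the gripper's body presses on something with over 40 N, if the wrist force passes 120 N, or if a joint passes its speed limit or range.

### The arm

A 6-joint arm with a two-finger parallel gripper is mounted at the origin on the work surface. World frame = base frame: x ahead of the robot, y to its left, z up, the work surface at z = 0. Lengths are in mm, angles in rad, forces in N, time in s.
With the tool pointing down it reaches from about 350 to 975 mm from the base axis. Payload 7.1 kg.
Tool frame: the origin (TCP) lies between the finger pads; the fingertips stand 25 mm ahead of it and the grasp point (between the pads) lies 6 mm ahead of it; y points along the fingers, x is the direction in which the jaws open and shut, and the axes are right-handed (so a half turn about y gives the same grasp; the last joint's range is limited). The gripper opens to 88 mm and grips with 3 to 60 N. Pads are 20 mm wide; open, the fingers measure 115 mm over their backs; the gripper's body (75 mm by 178 mm) begins 61 mm behind the grasp point.
Start: joints at [1.125, 0.423, 1.63, -0, 1.089, -0.019], TCP at [258.693, 568.932, 247.675] pointing down, gripper open.
Joint ranges: [-3, 3], [-0.9, 2.11], [0.09, 2.58], [-1.31, 4.45], [0.11, 2.69], [-2.54, 2.54]. Speed limits (rad/s): [2.39, 2.39, 3.01, 3.14, 3.14, 3.14].

### API

Orientations are given as a unit quaternion [x, y, z, w].
In Python, from station import r gives the robot as it stands.
- The arm moves only by the shell command python3 -m handwheel 'ROWS' [FORCE]. ROWS is JSON, a list that holds one entry, the list of rows, each a list of 7 numbers: the shift along the tool's x, y, z in m, then the turn, a rotation vector about the tool's x, y, z in rad, then the opening, from 0 (shut) to 1 (fully open). A call has 1 to 5 rows; each row shifts and turns the commanded pose from where the row before left it, along the tool's axes as they then stand; what a row does not reach is not made up. A row lasts 1/10 s, in which the tool goes at most 50 mm and 8.59 degrees, less where a joint would pass 70% of its speed; a pose out of reach is approached as far as the arm can. A call with a gripper value outside its range is refused whole. The fingers move at their own pace and stop on an object; FORCE is the grip in N (left out, the last holds). Time passes only in rows, so rows that do not move let the fingers close. It gives the time, the measured TCP pose, the force and the opening at its end, in the units of the state.
- r.get_obs(): the state, without advancing time (a new reading comes with each control period).
- r.snapshot(name): name is "side" or "top" or "wrist"; returns the picture (400x640x3 uint8, red, green, blue); there is no depth.
- r.calibration(name): a dict with "intrinsics" (3x3 intrinsics, pixels), "rvec" (rotation vector, rad) and "tvec" (3), from world to camera coordinates, as OpenCV has them; the wrist camera has in their place "tool_from_camera" (4x4, takes a point from camera to tool coordinates, whose origin is the TCP and whose axes are the tool frame's). Camera axes: x right, y down, z forward; pixel columns grow to the right and rows downward; lengths in mm; the calibration is good to about 2 mm. A picture is of the moment at which its call begins: read the wrist's pose just before it. calibration takes no time and is no camera call.
- r.finish_job(): hands the job in, once; it reports no verdict.
The state is a dict: "time": time; "joint_pos": joint angles; "qvel": joint speeds; "effort": joint torques, N m; "tcp_pos": TCP position; "ee_rot": TCP orientation; "ft_force": force on the tool from outside, world axes, zero at the start; "torque": the same for the moment, N m; "width": opening from 0.0 (shut) to 1.0 (fully open).
Only numpy, scipy, OpenCV 4.12 (cv2) and the standard library are available. Lean on these libraries where they do the work, as an engineer would, in place of code of your own. Each camera call takes 0.05 s, during which the arm holds its last target.

## Working session

There is one attempt and no reset: what is moved stays moved. The work goes in short steps, Python scripts to look and compute and a shell command to move; the robot and the scene stay as the last step left them, time stands still between calls to the robot, and variables do not carry over. Pictures are saved under pics/ and viewed, and the job is handed in when it is done.

```bash
ls; mkdir -p pics; python3 - <<'E'
from station import r
import cv2,numpy as np
o=r.get_obs(); print({k:np.round(v,3).tolist() for k,v in o.items()})
for n in ["side","top","wrist"]:
    c=r.calibration(n); print(n,{k:np.round(v,4).tolist() for k,v in c.items()})
    cv2.imwrite(f"pics/{n}0.png",r.snapshot(n)[:,:,::-1])
E
```

```text
pics
{'time': 0.0, 'joint_pos': [1.125, 0.424, 1.631, 0.0, 1.089, -0.019], 'qvel': [-0.001, 0.001, 0.002, -0.001, -0.002, 0.001], 'effort': [-0.002, -54.462, -27.367, 0.064, 0.023, -0.0], 'tcp_pos': [258.452, 568.474, 246.918], 'ee_rot': [0.595, 0.382, -0.383, -0.594], 'ft_force': [-0.558, 1.063, -0.425], 'torque': [-0.002, 0.052, 0.006], 'width': 0.997}
side {'intrinsics': [[372.1741, 0.0, 318.4328], [0.0, 372.1741, 202.8946], [0.0, 0.0, 1.0]], 'rvec': [2.1193, -0.4369, 0.2189], 'tvec': [-490.9086, 252.7323, 1117.3498]}
top {'intrinsics': [[481.1871, 0.0, 316.1604], [0.0, 481.1871, 193.7523], [0.0, 0.0, 1.0]], 'rvec': [2.2089, -2.149, 0.0586], 'tvec': [-4.8765, 545.2537, 1701.5356]}
wrist {'intrinsics': [[330.6775, 0.0, 318.6876], [0.0, 330.6775, 198.8777], [0.0, 0.0, 1.0]], 'tool_from_camera': [[1.0, -0.0, -0.0006, 0.3548], [0.0005, -0.2818, 0.9595, -138.4225], [-0.0002, -0.9595, -0.2818, 77.4221], [0.0, 0.0, 0.0, 1.0]]}
```

View pics/side0.png

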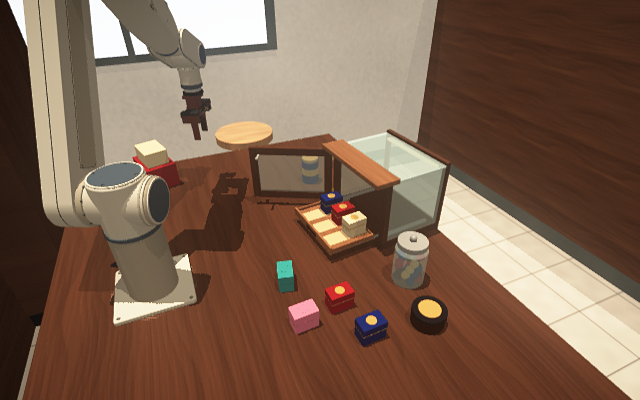

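View pics/top0.png

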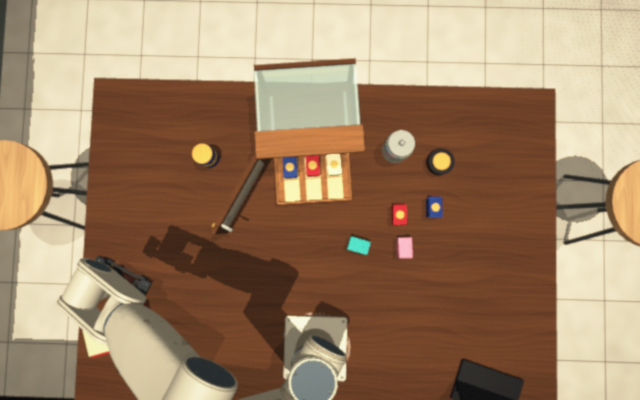

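View pics/wrist0.png

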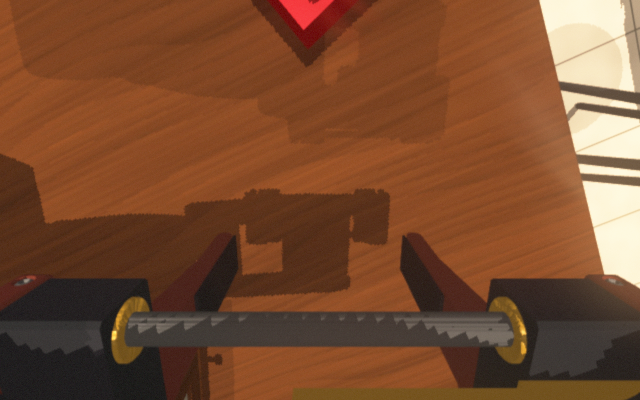

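```bash
cat > h.py <<'E'
import numpy as np,cv2
from scipy.spatial.transform import Rotation as R
from station import r
def obs(): return r.get_obs()
def campose(n,o=None):
    c=r.calibration(n); K=np.array(c["intrinsics"])
    if n=="wrist":
        T=np.array(c["tool_from_camera"]); Rt=R.from_quat(o["ee_rot"]).as_matrix()
        return K,Rt@T[:3,:3],Rt@T[:3,3]+o["tcp_pos"]
    Rm=cv2.Rodrigues(np.array(c["rvec"],float))[0]
    return K,Rm.T,-Rm.T@np.array(c["tvec"],float)
def cast(cp,uv,z):
    K,A,p=cp; uv=np.atleast_2d(np.asarray(uv,float))
    d=(A@np.linalg.inv(K)@np.c_[uv,np.ones(len(uv))].T).T
    return p+d*((z-p[2])/d[:,2])[:,None]
def proj(cp,P):
    K,A,p=cp; q=(K@A.T@(np.atleast_2d(P)-p).T).T
    return q[:,:2]/q[:,2:]
def snap(n,name=None):
    o=obs(); im=r.snapshot(n)[:,:,::-1].copy()
    if name: cv2.imwrite(f"pics/{name}.png",im)
    return im,campose(n,o),o
def st():
    o=obs(); Rm=R.from_quat(o["ee_rot"]).as_matrix()
    print("t",round(o["time"],2),"tcp",np.round(o["tcp_pos"],1),"x",np.round(Rm[:,0],3),"y",np.round(Rm[:,1],3),"z",np.round(Rm[:,2],3),"F",np.round(o["ft_force"],1),"w",round(o["width"],3),"q",np.round(o["joint_pos"],2))
def go(P,Rt=None):
    """needed shift in tool axes (m) and rotvec in tool axes"""
    o=obs(); Rc=R.from_quat(o["ee_rot"])
    print("shift",np.round(Rc.inv().apply(np.array(P)-o["tcp_pos"])/1000,4))
    if Rt is not None: print("turn",np.round((Rc.inv()*Rt).as_rotvec(),4))
E
python3 - <<'E'
from h import *
st()
cp=campose("top")
im=cv2.imread("pics/top0.png")
print("cam",cp[2])
hsv=cv2.cvtColor(im,cv2.COLOR_BGR2HSV)
for nm,lo,hi in [("red",(0,190,120),(6,255,255)),("red2",(174,190,120),(180,255,255)),("blue",(112,120,40),(128,255,255)),("pink",(160,60,150),(178,170,255)),("turq",(78,100,100),(95,255,255))]:
    m=cv2.inRange(hsv,lo,hi)
    n,l,s,c=cv2.connectedComponentsWithStats(m)
    for i in range(1,n):
        if s[i,4]>20: print(nm,s[i],c[i].round(1),cast(cp,c[i],60)[0].round(0),cast(cp,c[i],104)[0].round(0))
for nm,uv,z in [("ledge l",(255,154),250),("ledge r",(363,151),250),("lipL",(277,204),62),("lipR",(351,200),62),("knob",(214,228),160),("doorfree",(222,231),246),("doorhinge",(263,160),246),("can",(203,154),114),("jar",(400,146),166),("tin",(440,161),50)]:
    print(nm,cast(cp,uv,z)[0].round(0))
v=cv2.resize(im[120:270,190:460],None,fx=2.9,fy=2.9,interpolation=cv2.INTER_CUBIC); cv2.imwrite("pics/topz.png",v)
E
```

```text
t 0.15 tcp [258.5 568.6 247.1] x [ 0.414  0.91  -0.001] y [-0.    -0.001 -1.   ] z [-0.91   0.414  0.   ] F [-0.  -0.4 -0.1] w 1.003 q [ 1.13  0.42  1.63 -0.    1.09 -0.02]
cam [ 427.30499066  -17.27321515 1734.83744464]
red2 [307 156  11   5  31] [312.2 157.9] [668.  27.  60.] [662.  26. 104.]
red2 [393 205  13   7  53] [399.2 207.1] [ 504. -280.   60.] [ 502. -274.  104.]
red2 [397 218   9   6  26] [402.  221.2] [ 455. -291.   60.] [ 454. -284.  104.]
blue [284 158  12  19 112] [290.2 167.1] [634. 103.  60.] [628. 100. 104.]
blue [427 197  15  20 160] [433.4 206.8] [ 508. -399.   60.] [ 506. -389.  104.]
pink [398 237  14  21 283] [404.5 247.2] [ 366. -301.   60.] [ 367. -293.  104.]
turq [347 236  23  19 293] [358.4 245. ] [ 368. -142.   60.] [ 370. -138.  104.]
ledge l [648. 200. 250.]
ledge r [ 666. -135.  250.]
lipL [503. 145.  62.]
lipR [ 524. -112.   62.]
knob [414. 339. 160.]
doorfree [406. 294. 246.]
doorhinge [631. 175. 246.]
can [664. 398. 114.]
jar [ 700. -263.  166.]
tin [ 670. -422.   50.]
```

View pics/topz.png

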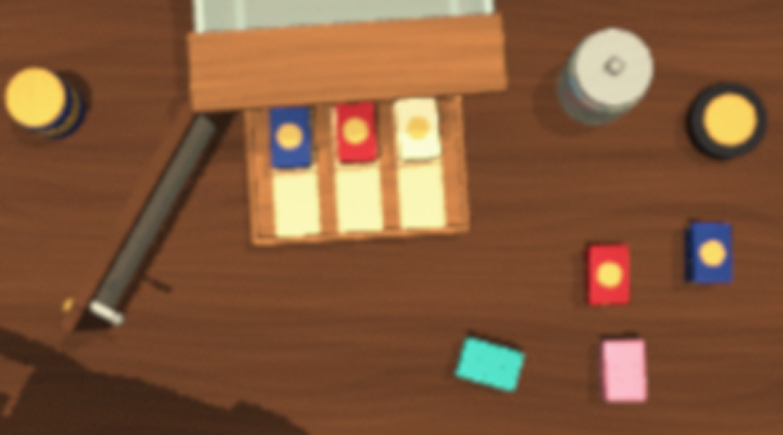

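```bash
python3 -m handwheel '[[[0,-0.045,0,0,-0.142,0,1],[0,-0.045,0,0,-0.142,0,1],[0,-0.045,0,0,-0.142,0,1],[-0.045,-0.01,-0.015,0,0,0,1],[-0.045,0,-0.02,0,0,0,1]]]' 
python3 -c "
from h import *
st()"
```

```text
time: 0.65
tcp_pos: [293.7, 479.3, 395.1]
ee_rot: [0.499, 0.502, -0.499, -0.5]
ft_force: [1.2, -0.2, -0.4]
width: 0.995
t 0.65 tcp [293.7 479.3 395.1] x [-0.002  1.     0.004] y [ 0.002  0.004 -1.   ] z [-1.    -0.002 -0.002] F [ 1.2 -0.2 -0.4] w 0.995 q [ 1.    0.19  1.61 -0.    1.34 -0.57]
```

```bash
python3 -m handwheel '[[[-0.045,0,-0.02,0,0,0,1],[-0.045,0,-0.02,0,0,0,1],[-0.045,0,-0.02,0,0,0,1],[-0.045,0,-0.02,0,0,0,1],[-0.045,0,-0.02,0,0,0,1]]]' 
python3 -m handwheel '[[[-0.045,0,-0.01,0,0,0,1],[-0.045,0,-0.01,0,0,0,1],[-0.045,0,-0.01,0,0,0,1],[-0.045,0,-0.01,0,0,0,1],[-0.045,0,-0.01,0,0,0,1]]]' 
python3 -m handwheel '[[[0,0,0,0,0,0,1]]]' 
python3 -c "
from h import *
st()
snap('wrist','w1')"
```

```text
time: 1.15
tcp_pos: [393.6, 251.9, 392.7]
ee_rot: [0.5, 0.5, -0.5, -0.5]
ft_force: [0.6, 0.9, -0.7]
width: 1.004
time: 1.65
tcp_pos: [443.1, 26.9, 392.7]
ee_rot: [0.5, 0.5, -0.5, -0.5]
ft_force: [1.7, 1.1, 0.2]
width: 1.0
time: 1.75
tcp_pos: [443.8, 24.5, 392.6]
ee_rot: [0.502, 0.498, -0.499, -0.501]
ft_force: [0.3, 0.8, -0.2]
width: 1.004
t 1.75 tcp [443.8  24.5 392.6] x [ 0.007  1.    -0.001] y [ 0.    -0.001 -1.   ] z [-1.     0.007 -0.   ] F [ 0.3  0.8 -0.2] w 1.004 q [ 0.03 -0.01  1.84 -0.    1.31 -1.53]
```

View pics/w1.png

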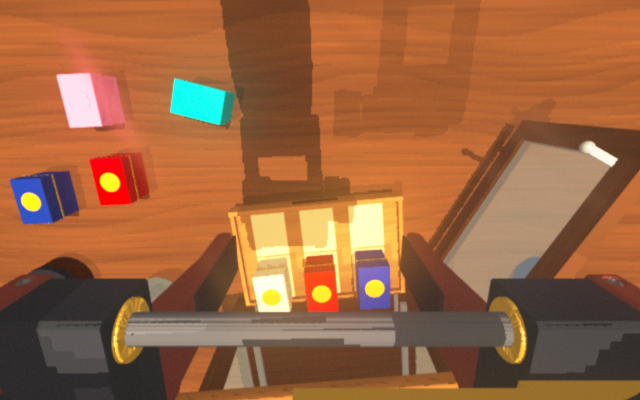

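```bash
python3 - <<'E'
import cv2,numpy as np
im=cv2.imread("pics/w1.png")
a=cv2.resize(im[180:320,215:425],None,fx=3.8,fy=3.8,interpolation=cv2.INTER_CUBIC);cv2.imwrite("pics/w1a.png",a)
a=cv2.resize(im[60:235,0:245],None,fx=3.2,fy=3.2,interpolation=cv2.INTER_CUBIC);cv2.imwrite("pics/w1b.png",a)
E
```

```text
(no output)
```

View pics/w1a.png

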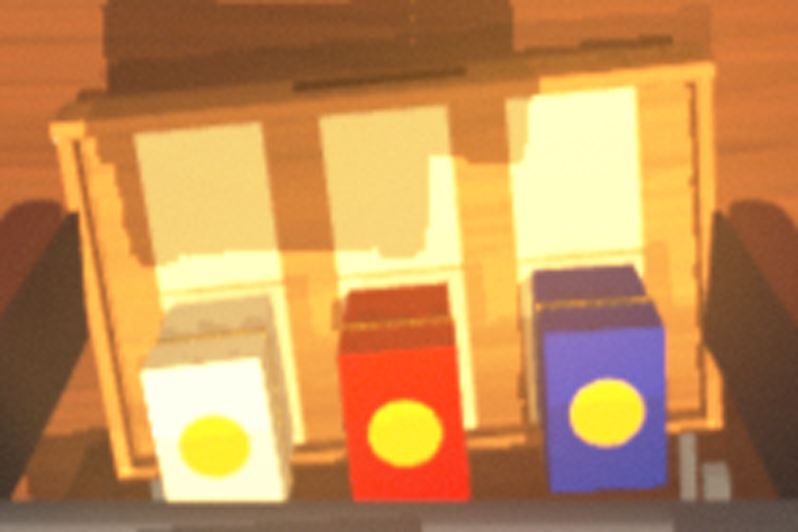

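View pics/w1b.png

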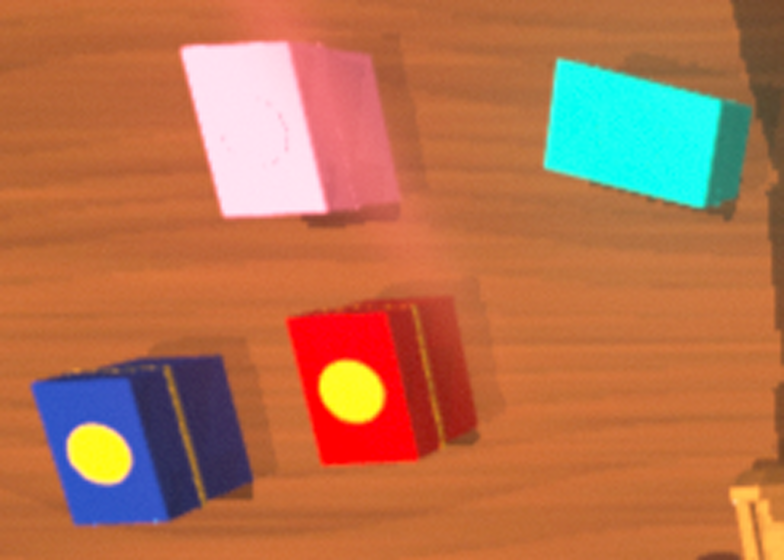

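```bash
cat > m1.py <<'E'
from h import *
o=obs(); cp=campose("wrist",o)
b=lambda p:(np.array(p)+.5)/3.2-.5+[0,60]
a=lambda p:(np.array(p)+.5)/3.8-.5+[215,180]
def quad(n,P,z,f):
    X=cast(cp,f(P),z)[:,:2]
    print(n,"c",X.mean(0).round(1),"edges",[np.round(np.linalg.norm(X[i]-X[(i+1)%4]),1) for i in range(4)],
     "ang",[np.round(np.degrees(np.arctan2(*(X[j]-X[i])[::-1])),1) for i,j in((0,1),(1,2),(3,2),(0,3))])
quad("red",[(289,319),(385,308),(418,459),(323,465)],60,b)
quad("blue",[(33,382),(130,372),(170,518),(75,524)],60,b)
quad("in_cream",[(135,134),(262,122),(286,280),(160,292)],44,a)
quad("in_red",[(320,115),(447,105),(464,268),(338,281)],44,a)
quad("in_blue",[(507,97),(634,87),(641,250),(517,262)],44,a)
quad("creamlid",[(142,373),(262,358),(290,498),(166,500)],104,a)
quad("redlid",[(338,350),(456,343),(469,499),(353,500)],104,a)
quad("bluelid",[(540,335),(662,325),(666,486),(552,493)],104,a)
L=cast(cp,a([(50,130),(712,62)]),62);print("lip",L.round(1),np.linalg.norm(L[1]-L[0]))
im=cv2.imread("pics/w1.png");hsv=cv2.cvtColor(im,cv2.COLOR_BGR2HSV)
m=cv2.inRange(hsv,(22,150,200),(35,255,255)); n,l,s,c=cv2.connectedComponentsWithStats(m)
for i in range(1,n):
    if s[i,4]>60: print("disc",s[i],c[i].round(1),cast(cp,c[i],60)[0].round(1),cast(cp,c[i],104)[0].round(1))
E
python3 m1.py
```

```text
red c [ 475.6 -278.3] edges [np.float64(44.2), np.float64(70.7), np.float64(44.9), np.float64(68.6)] ang [np.float64(96.1), np.float64(2.4), np.float64(93.4), np.float64(1.8)]
blue c [ 504.1 -400.7] edges [np.float64(45.6), np.float64(70.6), np.float64(45.9), np.float64(69.0)] ang [np.float64(95.5), np.float64(1.5), np.float64(93.5), np.float64(1.2)]
in_cream c [567.2 -51.1] edges [np.float64(52.4), np.float64(71.1), np.float64(54.1), np.float64(71.4)] ang [np.float64(95.3), np.float64(6.2), np.float64(95.6), np.float64(4.9)]
in_red c [561.1  24.6] edges [np.float64(51.9), np.float64(72.8), np.float64(53.7), np.float64(74.4)] ang [np.float64(94.4), np.float64(6.0), np.float64(96.1), np.float64(4.6)]
in_blue c [553.4 100.1] edges [np.float64(51.5), np.float64(72.1), np.float64(52.4), np.float64(73.3)] ang [np.float64(94.4), np.float64(5.0), np.float64(95.7), np.float64(4.4)]
creamlid c [636.  -44.2] edges [np.float64(46.3), np.float64(62.1), np.float64(48.8), np.float64(56.3)] ang [np.float64(97.6), np.float64(8.1), np.float64(90.8), np.float64(6.0)]
redlid c [632.5  28.8] edges [np.f
[... 192 characters left out ...]
np.float64(70.0), np.float64(44.7), np.float64(69.2)] ang [np.float64(94.9), np.float64(4.3), np.float64(93.8), np.float64(5.4)]
lip [[ 526.1 -110.1   62. ]
 [ 499.8  149.    62. ]] 260.435239308954
disc [100 173  20  19 282] [109.3 181.8] [ 476.3 -280.    60. ] [ 466.  -251.2  104. ]
disc [ 22 193  18  17 238] [ 30.5 201.3] [ 505.4 -402.8   60. ] [ 492.4 -362.6  104. ]
disc [365 281  19  16 235] [374.2 288.3] [654.9 114.8  60. ] [627.9 106.7 104. ]
disc [312 286  19  16 245] [321.1 293.4] [663.7  29.1  60. ] [635.9  29.  104. ]
disc [263 290  17  15 212] [271. 297.] [670.  -52.3  60. ] [641.6 -44.8 104. ]
disc [114 319   8  43  84] [116.5 340.6] [ 753.  -318.6   60. ] [ 716.8 -286.2  104. ]
```

```bash
python3 -m handwheel '[[[-0.04,0.02,-0.003,0,0,0,1],[-0.045,0.02,-0.004,0,-0.025,0,1],[-0.045,0.02,-0.004,0,-0.025,0,1],[-0.045,0.02,-0.004,0,0,0,1],[-0.045,0.02,-0.004,0,0,0,1]]]' 
python3 -m handwheel '[[[-0.042,0.03,-0.004,0,0,0,1],[-0.03,0.03,-0.003,0,0,0,1],[-0.01,0.023,-0.001,0,0,0,1],[0,0,0,0,0,0,1]]]' 
python3 -c "
from h import *
st()
im,_,_=snap('wrist','w2')"
```

```text
time: 2.3
tcp_pos: [468.0, -190.9, 292.0]
ee_rot: [0.487, 0.513, -0.512, -0.487]
ft_force: [1.1, 1.1, -0.0]
width: 1.003
time: 2.7
tcp_pos: [478.4, -269.7, 207.4]
ee_rot: [-0.485, -0.512, 0.512, 0.49]
ft_force: [-0.7, 0.3, 0.8]
width: 1.0
t 2.7 tcp [ 478.4 -269.7  207.4] x [-0.049  0.999  0.004] y [-0.005  0.003 -1.   ] z [-0.999 -0.049  0.005] F [-0.7  0.3  0.8] w 1.0 q [-0.54  0.37  1.83  0.    0.95 -2.15]
```

View pics/w2.png

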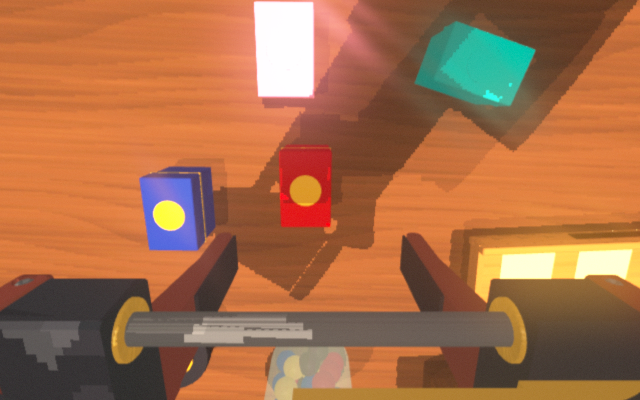

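```bash
cat > lid.py <<'E'
from h import *
import sys
# python3 lid.py pic z : lids by side lines: fits left/right edges of saturated masks
o=obs(); cp=campose("wrist",o); im=cv2.imread(sys.argv[1]); z=float(sys.argv[2])
hsv=cv2.cvtColor(im,cv2.COLOR_BGR2HSV)
y=cv2.inRange(hsv,(17,130,120),(35,255,255))
red=cv2.inRange(hsv,(0,180,150),(8,255,255))|cv2.inRange(hsv,(172,180,150),(180,255,255))
blue=cv2.inRange(hsv,(110,100,110),(130,255,255))
for n,m in(("red",red),("blue",blue)):
    m=cv2.morphologyEx(m,cv2.MORPH_OPEN,np.ones((3,3)))
    cs,_=cv2.findContours(m,0,2)
    for c in cs:
        if cv2.contourArea(c)<800: continue
        X=cast(cp,c[:,0,:],z)[:,:2].astype(np.float32)
        (q,s,a)=cv2.minAreaRect(X); print(n,cv2.boundingRect(c),"rect c",np.round(q,1),np.round(s,1),round(a,2))
n,l,s,c=cv2.connectedComponentsWithStats(y)
for i in range(1,n):
    if s[i,4]>120 and s[i,4]<4000 and s[i,1]<300: print("disc",s[i],cast(cp,c[i],z)[0].round(1))
E
python3 lid.py pics/w2.png 60
python3 -c "
import cv2
im=cv2.imread('pics/w2.png');cv2.imwrite('pics/w2a.png',cv2.resize(im[130:260,130:350],None,fx=3.6,fy=3.6,interpolation=2))"
```

```text
red (279, 145, 53, 83) rect c [ 475.6 -281.3] [75.8 47.3] 2.81
blue (140, 175, 58, 75) rect c [ 506.  -404.2] [72.2 47.2] 2.0
disc [290 176  31  29 696] [ 478.3 -281.1   60. ]
disc [154 201  30  29 668] [ 507.8 -405.5   60. ]
disc [ 475  242  165   60 2875] [537.2 -42.7  60. ]
disc [535 279  31  14 161] [562.6 -37.3  60. ]
disc [ 111  297   38   67 1214] [ 635.4 -458.8   60. ]
disc [ 489  296   38   68 1248] [615.6 -64.1  60. ]
```

View pics/w2a.png

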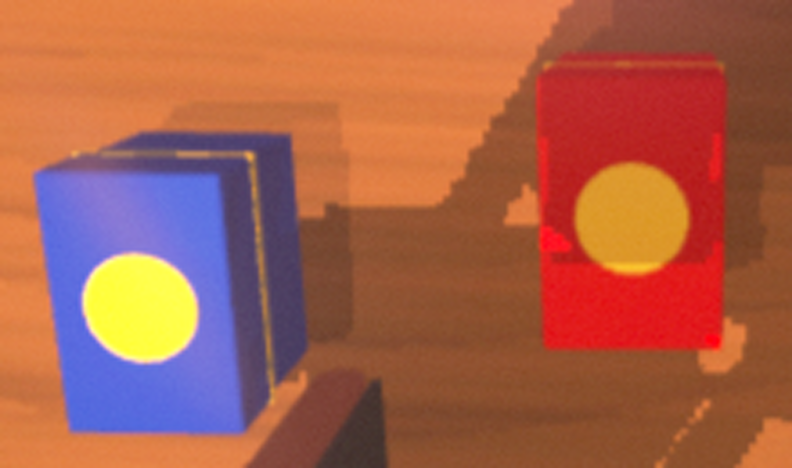

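```bash
python3 -m handwheel '[[[-0.0113,0.04,0,0,0,0,1],[0,0.04,0,0,0,0,1],[0,0.04,0,0,0,0,1],[0,0.041,0,0,0,0,1],[0,0,0,0,0,0,1]]]' 25
python3 -m handwheel '[[[0,0,0,0,0,0,0.3],[0,0,0,0,0,0,0.3],[0,0,0,0,0,0,0.3],[0,0,0,0,0,0,0.3]]]' 25
python3 -c "
from h import *
st()"
```

```text
time: 3.25
tcp_pos: [478.3, -279.0, 46.8]
ee_rot: [-0.485, -0.512, 0.513, 0.49]
ft_force: [-0.9, 1.1, -0.2]
width: 0.999
time: 3.65
tcp_pos: [481.2, -282.5, 51.7]
ee_rot: [0.489, 0.512, -0.512, -0.486]
ft_force: [0.1, -0.8, -0.3]
width: 0.677
t 3.65 tcp [ 481.2 -282.5   51.7] x [-0.049  0.999 -0.002] y [ 0.003 -0.002 -1.   ] z [-0.999 -0.049 -0.003] F [ 0.1 -0.8 -0.3] w 0.677 q [-0.55  0.62  1.88  0.    0.64 -2.17]
```

```bash
python3 -m handwheel '[[[0,0,0,0,0,0,0.3],[0,0,0,0,0,0,0.3],[0,0,0,0,0,0,0.3]]]' 25
python3 -c "
from h import *
st()
snap('side','s1')
snap('wrist','w3')
st()"
```

```text
time: 3.95
tcp_pos: [480.3, -282.2, 50.5]
ee_rot: [0.488, 0.512, -0.512, -0.487]
ft_force: [-1.7, 0.7, 8.4]
width: 0.525
t 3.95 tcp [ 480.3 -282.2   50.5] x [-0.049  0.999 -0.   ] y [ 0.001 -0.    -1.   ] z [-0.999 -0.049 -0.001] F [-1.7  0.7  8.4] w 0.525 q [-0.55  0.62  1.88  0.    0.64 -2.17]
t 4.05 tcp [ 480.3 -282.1   50.4] x [-0.049  0.999 -0.   ] y [ 0.001 -0.    -1.   ] z [-0.999 -0.049 -0.001] F [-0.4  1.6  7.6] w 0.522 q [-0.55  0.62  1.88  0.    0.64 -2.17]
```

View pics/w3.png

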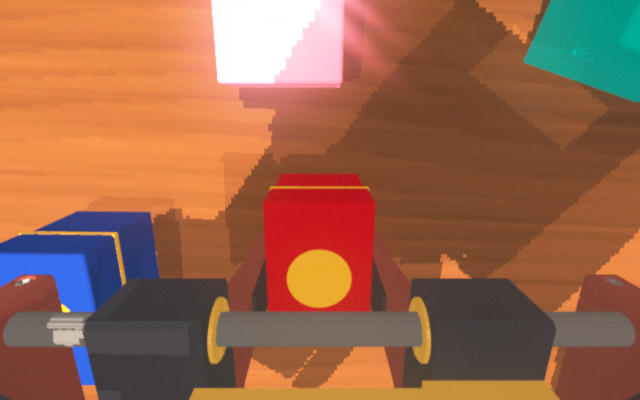

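```bash
python3 -m handwheel '[[[0,-0.02,0,0,0,0,0.3],[0,-0.03,0,0,0,0,0.3],[0,-0.04,0,0,0,0,0.3],[0,-0.04,0,0,0,0,0.3],[0.03,-0.03,-0.01,0,-0.043,0,0.3]]]' 25
python3 -c "
from h import *
st()"
```

```text
time: 4.55
tcp_pos: [488.7, -253.7, 212.0]
ee_rot: [-0.478, -0.522, 0.522, 0.476]
ft_force: [0.4, 0.5, -2.8]
width: 0.524
t 4.55 tcp [ 488.7 -253.7  212. ] x [-0.09   0.996 -0.002] y [ 0.002 -0.002 -1.   ] z [-0.996 -0.09  -0.002] F [ 0.4  0.5 -2.8] w 0.524 q [-0.5   0.36  1.83 -0.    0.95 -2.16]
```

```bash
python3 -m handwheel '[[[0.04,0,-0.0134,0,0,0,0.3],[0.04,0.0,-0.0134,0,0,0,0.3],[0.04,0.0,-0.0134,0,0,0,0.3],[0.04,0.0,-0.0134,0,0,0,0.3],[0.04,0,-0.0134,0,0,0,0.3]]]' 25
python3 -m handwheel '[[[0.04,0,-0.0134,0,0,0,0.3],[0.0307,0.0,-0.0134,0,0,0,0.3],[0,0,0,0,0,0,0.3],[0,0,0,0,0,0,0.3]]]' 25
python3 -c "
from h import *
st()
snap('wrist','w4')
st()"
```

```text
time: 5.05
tcp_pos: [536.6, -44.6, 209.5]
ee_rot: [-0.476, -0.522, 0.523, 0.477]
ft_force: [-0.1, -0.2, -2.3]
width: 0.523
time: 5.45
tcp_pos: [556.6, 27.1, 209.2]
ee_rot: [-0.476, -0.523, 0.523, 0.476]
ft_force: [-0.9, -0.1, -2.4]
width: 0.525
t 5.45 tcp [556.6  27.1 209.2] x [-0.094  0.996 -0.   ] y [-0.001 -0.    -1.   ] z [-0.996 -0.094  0.001] F [-0.9 -0.1 -2.4] w 0.525 q [ 0.03  0.37  1.81 -0.    0.96 -1.64]
t 5.5 tcp [556.5  26.4 209.3] x [-0.093  0.996 -0.   ] y [-0.001 -0.    -1.   ] z [-0.996 -0.093  0.001] F [-0.1 -0.  -1.6] w 0.526 q [ 0.03  0.37  1.81 -0.    0.96 -1.64]
```

View pics/w4.png

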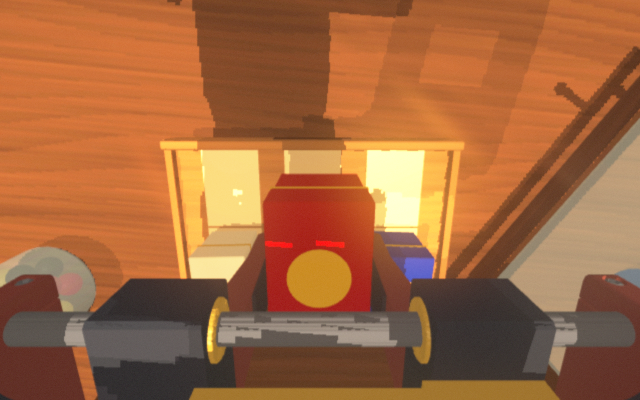

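```bash
python3 - <<'E'
from h import *
o=obs();cp=campose("wrist",o);tz=o["tcp_pos"][2]
im=cv2.imread("pics/w4.png")
cv2.imwrite("pics/w4a.png",cv2.resize(im[130:290,150:475],None,fx=2.45,fy=2.45,interpolation=2))
hsv=cv2.cvtColor(im,cv2.COLOR_BGR2HSV)
m=cv2.inRange(hsv[240:312,270:370],(15,120,100),(35,255,255));n,l,s,c=cv2.connectedComponentsWithStats(m)
i=1+np.argmax(s[1:,4]);uv=c[i]+[270,240];print(s[i],uv)
Rt=R.from_quat(o["ee_rot"])
for dz in(6,9.6,13):print("disc in tool",Rt.inv().apply(cast(cp,uv,tz+dz)[0]-o["tcp_pos"]).round(1))
E
```

```text
[  17   10   64   57 2906] [318.59153476 278.09394357]
disc in tool [ 0.3 -6.   1.3]
disc in tool [ 0.3 -9.6  3.4]
disc in tool [  0.3 -13.    5.3]
```

View pics/w4a.png

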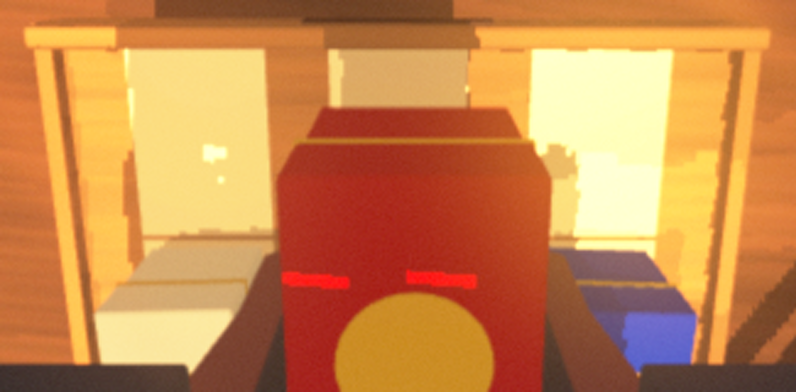

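```bash
python3 - <<'E'
from h import *
o=obs();cp=campose("wrist",o)
a=lambda p:(np.array(p)+.5)/2.45-.5+[150,130]
psi=np.radians(5.35);ex=np.array([np.cos(psi),np.sin(psi)]);ey=np.array([-ex[1],ex[0]])
fm=np.array([558.3,23.6])
def loc(p,z):
    X=cast(cp,a(p),z)[:,:2]-fm; return np.c_[X@ex,X@ey].round(1)
print("inlay y edges cream,red,blue",loc([(128,60),(265,60),(329,60),(468,60),(530,60),(673,60)],44).tolist())
print("inner line want x=39",loc([(145,237),(272,237),(560,237),(655,237)],44).tolist())
print("lip outer want x=-46,y+-131",loc([(25,28),(769,28)],62).tolist())
print("back box front face bottom/top edge x=43 z104",loc([(100,313),(240,310),(600,312),(694,312)],104).tolist())
Rt=R.from_quat(o["ee_rot"]);print("tool yaw",np.degrees(np.arctan2(-Rt.as_matrix()[0,0],Rt.as_matrix()[1,0])))
E
```

```text
inlay y edges cream,red,blue [[-32.8, -104.4], [-32.8, -52.9], [-32.8, -28.8], [-32.8, 23.4], [-32.7, 46.7], [-32.7, 100.4]]
inner line want x=39 [[38.2, -104.7], [38.2, -53.8], [38.3, 61.5], [38.3, 99.5]]
lip outer want x=-46,y+-131 [[-46.8, -132.9], [-46.6, 127.2]]
back box front face bottom/top edge x=43 z104 [[42.0, -100.7], [40.9, -54.4], [41.7, 64.6], [41.7, 95.6]]
tool yaw 5.3117844232273645
```

```bash
python3 -m handwheel '[[[-0.0054,0.03,-0.0038,0,0,0,0.3],[0,0.03,0,0,0,0,0.3],[0,0.025,0,0,0,0,0.3],[0,0.015,0,0,0,0,0.3],[0,0,0,0,0,0,0.3]]]' 25
python3 -c "
from h import *
st()
snap('wrist','w5')
st()
im=cv2.imread('pics/w5.png');cv2.imwrite('pics/w5a.png',im)"
```

```text
time: 6.0
tcp_pos: [559.7, 20.6, 107.8]
ee_rot: [-0.476, -0.521, 0.523, 0.478]
ft_force: [-0.0, 0.0, -2.2]
width: 0.519
t 6.0 tcp [559.7  20.6 107.8] x [-0.091  0.996  0.   ] y [-0.004 -0.    -1.   ] z [-0.996 -0.091  0.004] F [-0.   0.  -2.2] w 0.519 q [ 0.02  0.53  1.86 -0.    0.76 -1.65]
t 6.05 tcp [560.8  20.8 109.2] x [-0.091  0.996  0.   ] y [-0.002 -0.    -1.   ] z [-0.996 -0.091  0.002] F [-0.1  0.6 -2.6] w 0.525 q [ 0.02  0.53  1.85 -0.    0.76 -1.65]
```

View pics/w5.png

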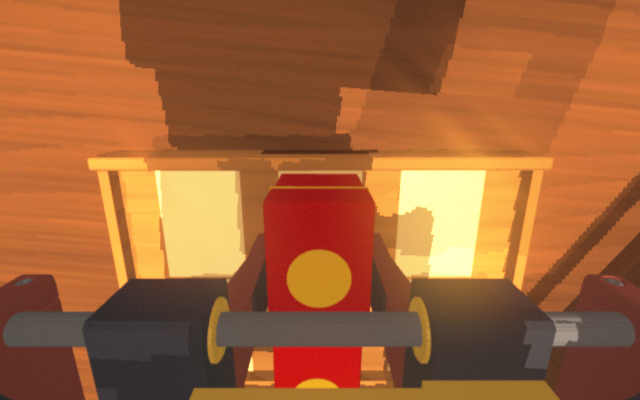

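```bash
python3 -m handwheel '[[[0,0.005,0,0,0,0,0.3],[0,0.005,0,0,0,0,0.3],[0,0.002,0,0,0,0,0.3],[0,0,0,0,0,0,0.3]]]' 25
python3 -c "
from h import *
st()"
```

```text
time: 6.45
tcp_pos: [561.4, 21.7, 97.8]
ee_rot: [0.476, 0.523, -0.523, -0.476]
ft_force: [0.2, 0.6, -2.2]
width: 0.519
t 6.45 tcp [561.4  21.7  97.8] x [-0.092  0.996 -0.   ] y [ 0. -0. -1.] z [-0.996 -0.092 -0.   ] F [ 0.2  0.6 -2.2] w 0.519 q [ 0.02  0.55  1.86 -0.    0.74 -1.65]
```

```bash
python3 -m handwheel '[[[0,0.002,0,0,0,0,0.3],[0,0.001,0,0,0,0,0.3],[0,0.0,0,0,0,0,0.3]]]' 25
python3 -c "
from h import *
st()"
```

```text
time: 6.75
tcp_pos: [561.3, 21.7, 94.6]
ee_rot: [-0.476, -0.523, 0.523, 0.476]
ft_force: [0.9, 0.1, -1.3]
width: 0.522
t 6.75 tcp [561.3  21.7  94.6] x [-0.092  0.996  0.   ] y [-0. -0. -1.] z [-0.996 -0.092  0.   ] F [ 0.9  0.1 -1.3] w 0.522 q [ 0.02  0.55  1.86 -0.    0.73 -1.65]
```

```bash
python3 -m handwheel '[[[0,0.001,0,0,0,0,0.3],[0,0.0,0,0,0,0,0.3]]]' 25
python3 -m handwheel '[[[0,0.001,0,0,0,0,0.3],[0,0.0,0,0,0,0,0.3]]]' 25

```

```text
time: 6.95
tcp_pos: [562.1, 21.7, 94.5]
ee_rot: [0.477, 0.523, -0.522, -0.476]
ft_force: [0.8, 0.6, 4.9]
width: 0.522
time: 7.15
tcp_pos: [562.9, 21.8, 94.4]
ee_rot: [0.477, 0.523, -0.522, -0.476]
ft_force: [0.5, 1.0, 11.9]
width: 0.52
```

```bash
python3 -m handwheel '[[[0,-0.0015,0,0,0,0,0.3],[0,0.0,0,0,0,0,0.3],[0,0,0,0,0,0,0.68],[0,0,0,0,0,0,0.68],[0,0,0,0,0,0,0.68]]]' 25
python3 -m handwheel '[[[0,-0.02,0,0,0,0,0.68],[0,-0.03,0,0,0,0,0.68],[0,-0.04,0,0,0,0,0.68],[0,-0.04,0,0,0,0,0.68]]]'
python3 -m handwheel '[[[0,0,0,0,0,0,0.9],[0,0,0,0,0,0,1]]]'
python3 -c "
from h import *
st()
snap('wrist','w6')"
```

```text
time: 7.65
tcp_pos: [561.2, 21.6, 94.0]
ee_rot: [-0.476, -0.522, 0.523, 0.477]
ft_force: [-0.3, -0.8, 0.6]
width: 0.675
time: 8.05
tcp_pos: [560.8, 21.6, 225.0]
ee_rot: [-0.476, -0.522, 0.523, 0.477]
ft_force: [0.4, -0.1, -0.4]
width: 0.679
time: 8.25
tcp_pos: [561.7, 21.6, 225.0]
ee_rot: [0.477, 0.523, -0.522, -0.476]
ft_force: [-0.6, -0.1, -0.2]
width: 0.824
t 8.25 tcp [561.7  21.6 225. ] x [-0.092  0.996 -0.   ] y [ 0.002  0.    -1.   ] z [-0.996 -0.092 -0.002] F [-0.6 -0.1 -0.2] w 0.824 q [ 0.02  0.36  1.79 -0.    0.99 -1.65]
```

View pics/w6.png

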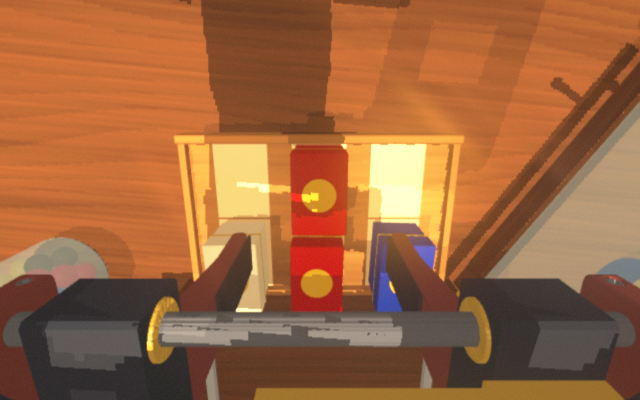

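```bash
cat > chk.py <<'E'
from h import *
import sys
im=cv2.imread(sys.argv[1]); o=obs();cp=campose("wrist",o)
cv2.imwrite("pics/z_"+sys.argv[1].split("/")[1],cv2.resize(im[120:320,165:475],None,fx=2.5,fy=2.5,interpolation=2))
psi=np.radians(5.3);ex=np.array([np.cos(psi),np.sin(psi)]);ey=np.array([-ex[1],ex[0]]);fm=np.array([557.8,21.5])
hsv=cv2.cvtColor(im,cv2.COLOR_BGR2HSV)
m=cv2.inRange(hsv,(15,150,100),(35,255,255))
for u,v in np.array(eval(sys.argv[2])):
    mm=m.copy();mask=np.zeros_like(m);mask[v-22:v+23,u-22:u+23]=255;mm&=mask
    n,l,s,c=cv2.connectedComponentsWithStats(mm);i=1+np.argmax(s[1:,4])
    X=cast(cp,c[i],104)[0][:2]-fm;print(s[i],c[i].round(1),"case xy",(X@ex).round(1),(X@ey).round(1))
E
python3 chk.py pics/w6.png '[(319,196),(317,283)]'
```

```text
[302 179  34  33 887] [318.6 195.3] case xy -1.5 -0.0
[301 269  31  28 689] [316.2 282.9] case xy 78.4 -2.1
```

View pics/z_w6.png

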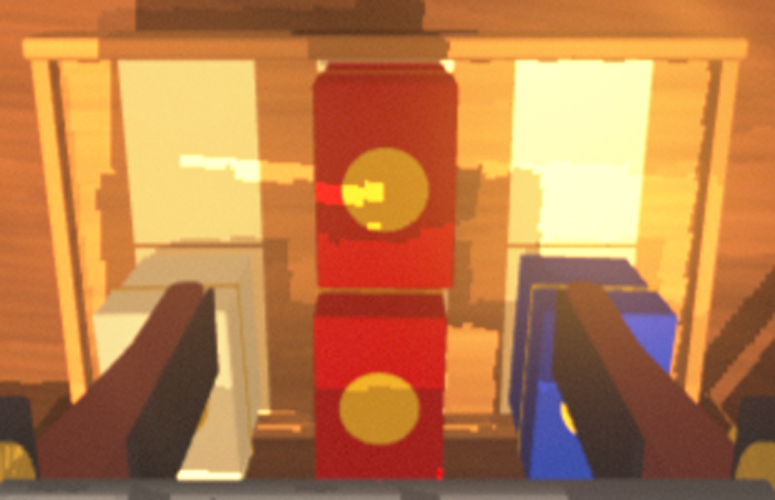

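```bash
python3 -m handwheel '[[[-0.042,0,0.0093,0,0,0,1],[-0.042,0,0.0093,0,0,0,1],[-0.042,0,0.0093,0,0,0,1],[-0.042,0,0.0093,0,0,0,1],[-0.042,0,0.0093,0,0,0,1]]]' 
python3 -m handwheel '[[[-0.042,0,0.0093,0,0,0,1],[-0.042,0,0.0093,0,0,0,1],[-0.042,0,0.0093,0,0,0,1],[-0.042,0.005,0.0093,0,0,0,1],[-0.042,0.005,0.0093,0,0.058,0,1]]]' 
python3 -m handwheel '[[[0,0,0,0,0,0,1],[0,0,0,0,0,0,1]]]' 
python3 -c "
from h import *
st()
snap('wrist','w7')"
python3 lid.py pics/w7.png 60
```

```text
time: 8.8
tcp_pos: [532.9, -192.9, 222.1]
ee_rot: [-0.475, -0.522, 0.523, 0.478]
ft_force: [-0.9, -0.4, -1.0]
width: 1.001
time: 9.3
tcp_pos: [506.1, -406.2, 211.8]
ee_rot: [-0.49, -0.508, 0.508, 0.493]
ft_force: [0.5, 0.3, 0.8]
width: 0.999
time: 9.5
tcp_pos: [506.1, -405.0, 211.7]
ee_rot: [-0.49, -0.508, 0.508, 0.493]
ft_force: [0.9, 0.7, 0.1]
width: 1.001
t 9.5 tcp [ 506.1 -405.   211.7] x [-0.033  0.999  0.003] y [-0.003  0.003 -1.   ] z [-0.999 -0.033  0.003] F [0.9 0.7 0.1] w 1.001 q [-0.69  0.5   1.6   0.    1.05 -2.3 ]
blue (295, 153, 50, 74) rect c [ 506.4 -403.2] [68.6 45. ] 1.93
disc [305 177  30  29 692] [ 506.6 -402.9   60. ]
disc [614 222  26  60 970] [ 556.8 -104.3   60. ]
disc [ 111  297   39   67 1218] [ 662.5 -597.9   60. ]
disc [ 489  297   38   67 1214] [ 649.4 -198.6   60. ]
```

View pics/w7.png

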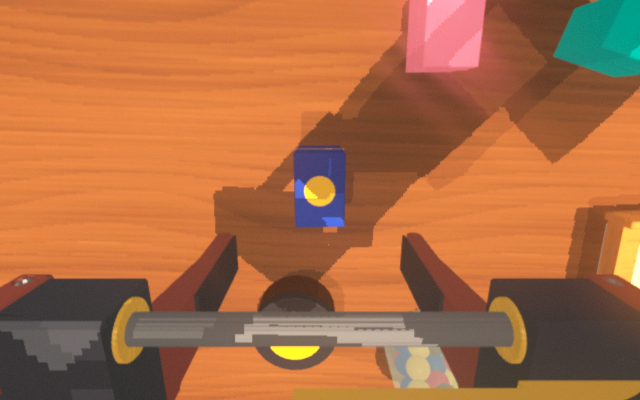

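```bash
python3 -m handwheel '[[[0.002,0.04,0.001,0,0,0,1],[0,0.045,0,0,0,0,1],[0,0.045,0,0,0,0,1],[0,0.033,0,0,0,0,1],[0,0,0,0,0,0,1]]]' 25
python3 -m handwheel '[[[0,0,0,0,0,0,0.3],[0,0,0,0,0,0,0.3],[0,0,0,0,0,0,0.3],[0,0,0,0,0,0,0.3],[0,0,0,0,0,0,0.3]]]' 25
python3 -m handwheel '[[[0,0,0,0,0,0,0.3],[0,0,0,0,0,0,0.3],[0,0,0,0,0,0,0.3]]]' 25
python3 -c "
from h import *
st()"
```

```text
time: 10.05
tcp_pos: [503.8, -398.9, 46.3]
ee_rot: [-0.487, -0.509, 0.509, 0.494]
ft_force: [0.6, 0.1, -0.3]
width: 1.0
time: 10.55
tcp_pos: [506.7, -403.6, 52.4]
ee_rot: [0.492, 0.508, -0.508, -0.491]
ft_force: [0.6, 1.0, -0.0]
width: 0.584
time: 10.85
tcp_pos: [506.6, -403.5, 52.0]
ee_rot: [0.492, 0.508, -0.508, -0.491]
ft_force: [-1.1, 0.2, 6.4]
width: 0.52
t 10.85 tcp [ 506.6 -403.5   52. ] x [-0.034  0.999 -0.001] y [ 0.001 -0.001 -1.   ] z [-0.999 -0.034 -0.001] F [-1.1  0.2  6.4] w 0.52 q [-0.69  0.71  1.67 -0.    0.77 -2.3 ]
```

```bash
python3 -m handwheel '[[[0,-0.02,0,0,0,0,0.3],[0,-0.04,0,0,0,0,0.3],[0,-0.04,0,0,0,0,0.3],[0,-0.04,0,0,0,0,0.3],[0,-0.02,0,0,-0.06,0,0.3]]]' 25
python3 -m handwheel '[[[0.04,0,-0.0075,0,0,0,0.3],[0.042,0,-0.0075,0,0,0,0.3],[0.042,0,-0.0075,0,0,0,0.3],[0.042,0,-0.0075,0,0,0,0.3],[0.042,0,-0.0075,0,0,0,0.3]]]'
python3 -m handwheel '[[[0.042,0,-0.0075,0,0,0,0.3],[0.042,0,-0.0075,0,0,0,0.3],[0.042,0,-0.0075,0,0,0,0.3],[0.042,0,-0.0075,0,0,0,0.3],[0.042,0,-0.0075,0,0,0,0.3]]]'
python3 -m handwheel '[[[0.042,0,-0.0075,0,0,0,0.3],[0.034,0,-0.0075,0,0,0,0.3],[0,0,0,0,0,0,0.3],[0,0,0,0,0,0,0.3]]]'
python3 -c "
from h import *
st()
snap('wrist','w8')
st()"
```

```text
time: 11.35
tcp_pos: [507.2, -403.9, 214.7]
ee_rot: [0.477, 0.523, -0.523, -0.474]
ft_force: [-0.0, 0.9, -1.4]
width: 0.519
time: 11.85
tcp_pos: [523.5, -190.9, 210.9]
ee_rot: [-0.476, -0.523, 0.523, 0.476]
ft_force: [-0.4, -0.9, -1.6]
width: 0.52
time: 12.35
tcp_pos: [541.2, 21.7, 210.9]
ee_rot: [-0.476, -0.523, 0.523, 0.476]
ft_force: [0.1, 0.4, -2.3]
width: 0.522
time: 12.75
tcp_pos: [549.0, 97.6, 210.7]
ee_rot: [-0.475, -0.523, 0.524, 0.476]
ft_force: [0.0, -0.1, -1.6]
width: 0.522
t 12.75 tcp [549.   97.6 210.7] x [-0.096  0.995 -0.   ] y [-0.001 -0.    -1.   ] z [-0.995 -0.096  0.001] F [ 0.  -0.1 -1.6] w 0.522 q [ 0.15  0.37  1.81 -0.    0.96 -1.51]
t 12.8 tcp [549.   96.7 210.8] x [-0.095  0.996 -0.   ] y [-0.001 -0.    -1.   ] z [-0.996 -0.095  0.001] F [-0.2 -0.1 -2.3] w 0.519 q [ 0.15  0.37  1.81 -0.    0.96 -1.51]
```

View pics/w8.png

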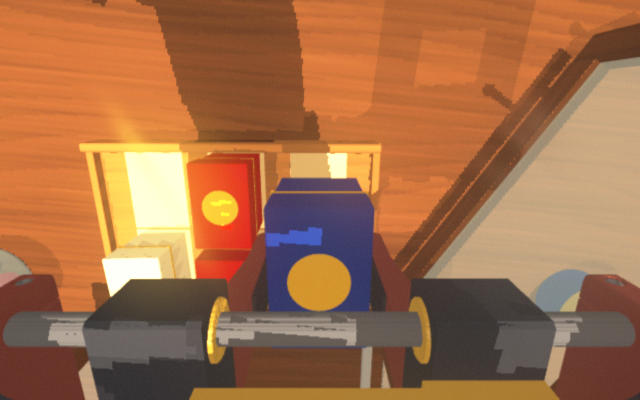

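```bash
python3 - <<'E'
from h import *
o=obs();cp=campose("wrist",o);tz=o["tcp_pos"][2];Rt=R.from_quat(o["ee_rot"])
im=cv2.imread("pics/w8.png")
hsv=cv2.cvtColor(im,cv2.COLOR_BGR2HSV)
m=cv2.inRange(hsv[240:312,270:370],(15,120,100),(35,255,255));n,l,s,c=cv2.connectedComponentsWithStats(m)
i=1+np.argmax(s[1:,4]);uv=c[i]+[270,240];print(s[i],uv)
for dz in(8,):print("disc in tool",Rt.inv().apply(cast(cp,uv,tz+dz)[0]-o["tcp_pos"]).round(1))
psi=np.radians(5.3);ex=np.array([np.cos(psi),np.sin(psi)]);ey=np.array([-ex[1],ex[0]]);fm=np.array([557.8,21.5])
f=lambda uv,z:[(float(((X[:2]-fm)@ex).round(1)),float(((X[:2]-fm)@ey).round(1))) for X in cast(cp,uv,z)]
print("red front disc",f([(220,208)],104),"lip r",f([(380,145),(82,146)],62),"blue inlay",f([(290,158),(347,158)],44),"tcp",f([(0,0)],0) and (((o["tcp_pos"][:2]-fm)@ex).round(1),((o["tcp_pos"][:2]-fm)@ey).round(1)))
cv2.imwrite("pics/w8a.png",cv2.resize(im[130:290,70:395],None,fx=2.45,fy=2.45,interpolation=2))
E
```

```text
[  17   14   64   57 2838] [318.56272023 282.09126145]
disc in tool [ 0.3 -8.   0.5]
red front disc [(0.3, -1.0)] lip r [(-43.6, 128.8), (-42.2, -129.0)] blue inlay [(-29.2, 49.2), (-29.3, 102.1)] tcp (np.float64(-1.8), np.float64(75.7))
```

View pics/w8a.png

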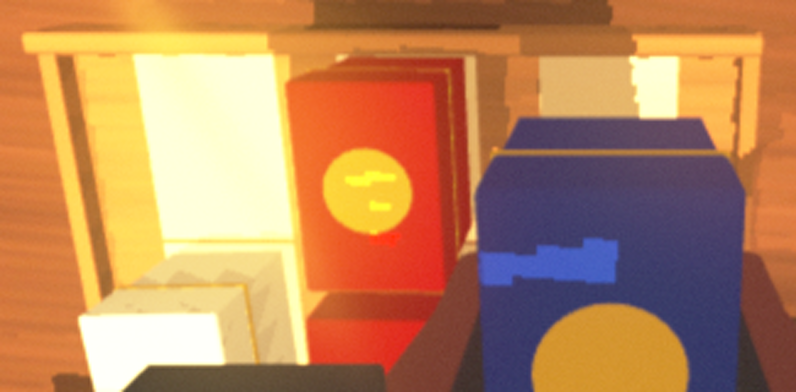

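```bash
python3 -m handwheel '[[[-0.0005,0.03,-0.0033,0,0,0,0.3],[0,0.03,0,0,0,0,0.3],[0,0.025,0,0,0,0,0.3],[0,0.018,0,0,0,0,0.3],[0,0,0,0,0,0,0.3]]]' 25
python3 -m handwheel '[[[0,0,0,0,0,0,0.3]]]' 25
python3 -c "
from h import *
snap('wrist','w9')
st()"
```

```text
time: 13.3
tcp_pos: [551.0, 95.1, 105.9]
ee_rot: [-0.475, -0.521, 0.524, 0.477]
ft_force: [-0.3, 0.2, -2.5]
width: 0.527
time: 13.4
tcp_pos: [552.8, 95.8, 108.3]
ee_rot: [-0.476, -0.522, 0.523, 0.476]
ft_force: [0.6, -0.8, -1.8]
width: 0.521
t 13.45 tcp [553.3  96.1 109. ] x [-0.093  0.996 -0.   ] y [ 0.001  0.    -1.   ] z [-0.996 -0.093 -0.001] F [ 0.8  0.5 -2.2] w 0.524 q [ 0.15  0.53  1.85 -0.    0.76 -1.51]
```

View pics/w9.png

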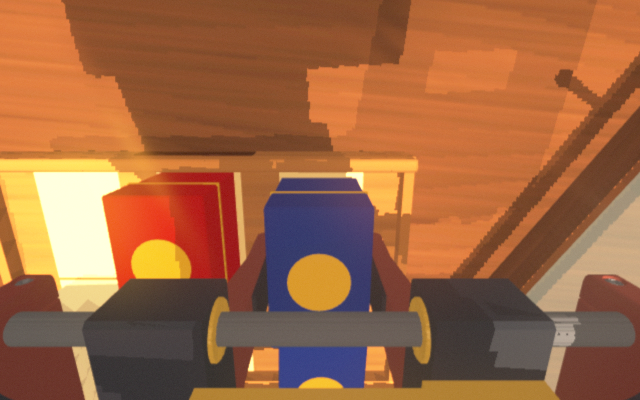

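```bash
python3 -m handwheel '[[[0.0007,0.005,0.0005,0,0,0,0.3],[0,0.005,0,0,0,0,0.3],[0,0.002,0,0,0,0,0.3],[0,0,0,0,0,0,0.3],[0,0,0,0,0,0,0.3]]]' 25
python3 -m handwheel '[[[0,0.001,0,0,0,0,0.3],[0,0,0,0,0,0,0.3]]]' 25
```

```text
time: 13.95
tcp_pos: [552.2, 97.7, 96.2]
ee_rot: [-0.476, -0.523, 0.523, 0.476]
ft_force: [-0.2, 0.0, -2.4]
width: 0.523
time: 14.15
tcp_pos: [552.9, 97.7, 96.0]
ee_rot: [0.476, 0.523, -0.523, -0.476]
ft_force: [-0.3, 0.4, 3.7]
width: 0.519
```

```bash
python3 -m handwheel '[[[0,0.0,0,0,0,0,0.68],[0,0.0,0,0,0,0,0.68],[0,0,0,0,0,0,0.68],[0,0,0,0,0,0,0.68]]]' 25
python3 -m handwheel '[[[0,-0.02,0,0,0,0,0.68],[0,-0.03,0,0,0,0,0.68],[0,-0.04,0,0,0,0,0.68],[0,-0.04,0,0,0,0,0.68],[-0.04,-0.02,0.01,0,0,0,0.68]]]'
python3 -m handwheel '[[[-0.035,-0.0,0.01,0,0,0,0.68],[0,-0.0,0.01,0,0,0,0.68],[0,0,0,0,0,0,0.68]]]'
python3 -c "
from h import *
st()
snap('wrist','w10')"
```

```text
time: 14.55
tcp_pos: [552.2, 97.6, 95.1]
ee_rot: [-0.476, -0.523, 0.523, 0.476]
ft_force: [-0.0, 0.2, 0.2]
width: 0.68
time: 15.05
tcp_pos: [548.2, 59.2, 248.8]
ee_rot: [0.476, 0.526, -0.522, -0.474]
ft_force: [0.7, -0.8, 0.2]
width: 0.674
time: 15.35
tcp_pos: [528.1, 19.6, 245.0]
ee_rot: [-0.476, -0.522, 0.523, 0.477]
ft_force: [0.1, 1.1, 0.4]
width: 0.679
t 15.35 tcp [528.1  19.6 245. ] x [-0.092  0.996  0.   ] y [-0.001  0.    -1.   ] z [-0.996 -0.092  0.001] F [0.1 1.1 0.4] w 0.679 q [ 0.01  0.29  1.84  0.    1.01 -1.65]
```

View pics/w10.png

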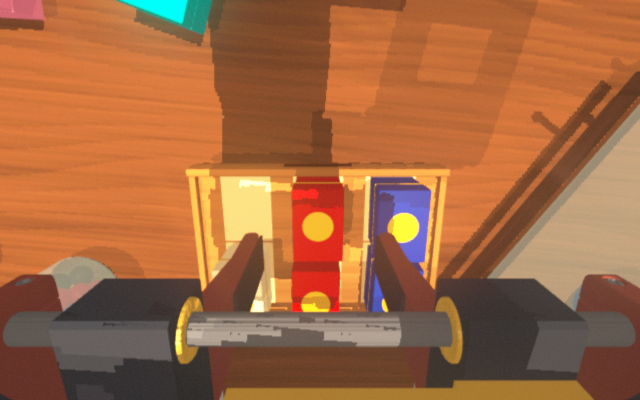

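```bash
python3 chk.py pics/w10.png '[(318,226),(403,228)]'
```

```text
[302 212  31  29 707] [317.3 226.2] case xy 1.2 0.5
[388 214  30  28 645] [402.8 227.1] case xy 2.0 77.6
```

View pics/z_w10.png

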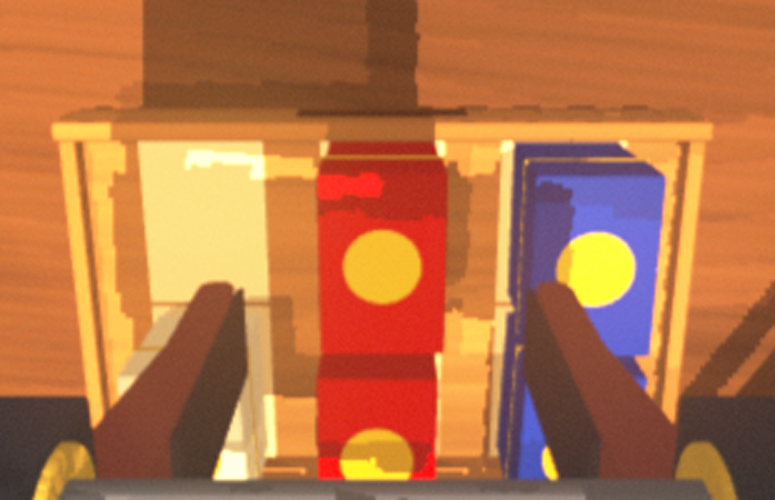

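```bash
python3 - <<'E'
import numpy as np
D=[((258.7,568.9,247.7),(.423,1.63)),((443.8,24.5,392.6),(-.01,1.84)),((478.4,-269.7,207.4),(.37,1.83)),((480.3,-282.2,50.5),(.62,1.88)),((556.6,27.1,209.2),(.37,1.81)),((561.3,21.7,94.6),(.55,1.86)),((506.1,-405,211.7),(.5,1.60)),((506.6,-403.5,52),(.71,1.67)),((293.7,479.3,395.1),(.19,1.61)),((528,19.6,245),(.29,1.84))]
A=[];b=[]
for (x,y,z),(p,q) in D:
    A.append([1,0,np.sin(p),np.sin(p+q)]);b.append(np.sqrt(x*x+y*y-13**2))
    A.append([0,1,np.cos(p),np.cos(p+q)]);b.append(z)
s,res,_,_=np.linalg.lstsq(np.array(A),np.array(b),rcond=None);print("a, h-L3, L1, L2",s.round(1),np.abs(np.array(A)@s-b).max())
a,hl,L1,L2=s
def ik(r,z,al,L3):  # al tilt fwd from down
    wr=r-L3*np.sin(al)-a; wz=z+L3*np.cos(al)-(hl+L3)
    d2=wr*wr+wz*wz; c=(d2-L1**2-L2**2)/(2*L1*L2)
    if abs(c)>1:return None
    q3=np.arccos(c); q2=np.arctan2(wr,wz)-np.arctan2(L2*np.sin(q3),L1+L2*np.cos(q3))
    return np.round([q2,q3,np.pi-al-q2-q3],2)
for L3 in (150,250,320):
  for al in (.52,.785,1.0):
    print(L3,al,[ik(r,z,al,L3) for r,z in((470,70),(500,62),(670,62),(670,140),(500,140),(450,140),(450,200))])
E
```

```text
a, h-L3, L1, L2 [ -4.   24.7 489.9 473. ] 12.881878530422227
150 0.52 [array([ 0.4 ,  2.28, -0.07]), array([ 0.46,  2.22, -0.05]), array([0.67, 1.8 , 0.16]), array([0.55, 1.78, 0.3 ]), array([0.29, 2.19, 0.14]), array([0.21, 2.31, 0.11]), array([0.09, 2.26, 0.27])]
150 0.785 [array([ 0.43,  2.36, -0.43]), array([ 0.48,  2.29, -0.41]), array([ 0.67,  1.88, -0.19]), array([ 0.54,  1.87, -0.05]), array([ 0.29,  2.28, -0.21]), array([ 0.22,  2.39, -0.25]), array([ 0.08,  2.35, -0.07])]
150 1.0 [array([ 0.48,  2.4 , -0.74]), array([ 0.53,  2.33, -0.72]), array([ 0.69,  1.93, -0.48]), array([ 0.55,  1.93, -0.33]), array([ 0.32,  2.33, -0.51]), array([ 0.26,  2.44, -0.56]), array([ 0.1 ,  2.41, -0.37])]
250 0.52 [array([ 0.38,  2.4 , -0.16]), array([ 0.43,  2.33, -0.14]), array([0.63, 1.93, 0.07]), array([0.49, 1.91, 0.22]), array([0.24, 2.31, 0.07]), array([0.16, 2.42, 0.04]), array([0.02, 2.38, 0.23])]
250 0.785 [array([ 0.46,  2.51, -0.62]), array([ 0.51,  2.44, -0.59]), array([ 0.65,  2.05, -0.34]), array([ 0.49,  2.05, -0.18]), array([ 0.27,  2.44, -0.36]), array([ 0.2 ,  2.55, -0.4 ])
[... 201 characters left out ...]
32,  2.63, -0.81]), array([ 0.09,  2.62, -0.56])]
320 0.52 [array([ 0.37,  2.48, -0.23]), array([ 0.43,  2.41, -0.21]), array([0.6 , 2.01, 0.01]), array([0.46, 2.  , 0.16]), array([0.21, 2.39, 0.02]), array([ 0.13,  2.5 , -0.01]), array([-0.03,  2.46,  0.2 ])]
320 0.785 [array([ 0.52,  2.61, -0.78]), array([ 0.56,  2.54, -0.74]), array([ 0.65,  2.17, -0.46]), array([ 0.47,  2.17, -0.29]), array([ 0.27,  2.56, -0.47]), array([ 0.22,  2.66, -0.52]), array([-0.02,  2.63, -0.26])]
320 1.0 [array([ 0.77,  2.66, -1.29]), array([ 0.77,  2.6 , -1.23]), array([ 0.75,  2.24, -0.85]), array([ 0.55,  2.27, -0.68]), array([ 0.45,  2.65, -0.96]), array([ 0.45,  2.75, -1.06]), array([ 0.13,  2.75, -0.74])]
```

```bash
python3 -m handwheel '[[[0,0,0.03,0,0,0,0],[0,0,0.02,0,0,0,0],[0,0.02,0,-0.1,0,0,0],[0,0.02,0,-0.1,0,0,0],[0,0.02,0,-0.1,0,0,0]]]' 25
python3 -m handwheel '[[[0,0,0,0,0,0,0],[0,0,0,0,0,0,0]]]'
python3 -c "
from h import *
st();go((483,14.6,110))"
```

```text
time: 15.9
tcp_pos: [486.0, 17.0, 185.4]
ee_rot: [0.542, 0.597, -0.438, -0.398]
ft_force: [0.6, 0.8, -0.7]
width: 0.267
time: 16.1
tcp_pos: [485.5, 16.7, 185.6]
ee_rot: [0.541, 0.595, -0.44, -0.4]
ft_force: [0.8, 0.5, 0.9]
width: 0.082
t 16.1 tcp [485.5  16.7 185.6] x [-0.095  0.995  0.001] y [ 0.291  0.028 -0.956] z [-0.952 -0.091 -0.292] F [0.8 0.5 0.9] w 0.082 q [-0.01  0.22  2.16  0.07  0.47 -1.73]
shift [-0.0018  0.0715  0.0247]
```

```bash
python3 -m handwheel '[[[0,0.028,0.009,0,0,0,0],[0,0.028,0.009,0,0,0,0],[0,0.028,0.009,0,0,0,0],[0,0.022,0.008,0,0,0,0],[0,0,0,0,0,0,0]]]' 25
python3 -m handwheel '[[[0,0,0,0,0,0,0]]]'
python3 -c "
from h import *
st()
snap('side','s2')"
```

```text
time: 16.6
tcp_pos: [483.7, 16.3, 72.3]
ee_rot: [0.54, 0.595, -0.44, -0.401]
ft_force: [-0.4, 0.6, 0.1]
width: 0.007
time: 16.7
tcp_pos: [484.9, 16.1, 74.6]
ee_rot: [0.541, 0.595, -0.439, -0.4]
ft_force: [0.0, 0.1, 0.8]
width: 0.004
t 16.7 tcp [484.9  16.1  74.6] x [-0.095  0.996  0.001] y [ 0.294  0.028 -0.955] z [-0.951 -0.09  -0.295] F [0.  0.1 0.8] w 0.004 q [-0.01  0.47  2.21  0.19  0.17 -1.86]
```

View pics/s2.png

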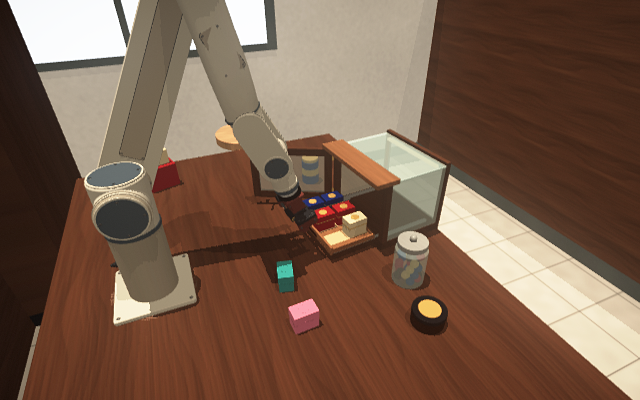

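```bash
python3 -m handwheel '[[[0,0.004,-0.0087,0,0,0,0],[0,0.003,-0.005,0,0,0,0],[0,0.004,-0.0087,0,0,0,0],[0,0.004,-0.0095,0,0,0,0],[0,0.003,-0.0095,0,0,0,0]]]' 25
python3 -c "
from h import *
st()"
```

```text
time: 17.25
tcp_pos: [529.3, 20.0, 69.2]
ee_rot: [0.542, 0.595, -0.439, -0.399]
ft_force: [-2.1, 0.6, 2.0]
width: 0.005
t 17.25 tcp [529.3  20.   69.2] x [-0.094  0.996 -0.   ] y [ 0.295  0.028 -0.955] z [-0.951 -0.09  -0.296] F [-2.1  0.6  2. ] w 0.005 q [ 0.    0.51  2.12  0.13  0.21 -1.79]
```

```bash
python3 -m handwheel '[[[0,0.004,-0.0115,0,0,0,0],[0,0.004,-0.0115,0,0,0,0],[0,0.004,-0.0115,-0.02,0,0,0],[0,0.004,-0.0115,-0.02,0,0,0],[0,0.004,-0.0115,-0.02,0,0,0]]]' 25
python3 -c "
from h import *
st()"
```

```text
time: 17.75
tcp_pos: [589.4, 25.7, 67.4]
ee_rot: [0.554, 0.608, -0.421, -0.383]
ft_force: [-2.6, -1.2, -1.5]
width: 0.007
t 17.75 tcp [589.4  25.7  67.4] x [-0.094  0.996  0.   ] y [ 0.351  0.033 -0.936] z [-0.931 -0.088 -0.353] F [-2.6 -1.2 -1.5] w 0.007 q [ 0.01  0.57  2.03  0.16  0.19 -1.81]
```

```bash
python3 -m handwheel '[[[0,0.0045,-0.0112,-0.025,0,0,0],[0,0.005,-0.0112,-0.025,0,0,0],[0,0.005,-0.0112,-0.025,0,0,0]]]' 25
python3 -c "
from h import *
st()
snap('side','s3')"
```

```text
time: 18.05
tcp_pos: [625.4, 29.1, 66.4]
ee_rot: [0.567, 0.624, -0.398, -0.362]
ft_force: [-2.7, 0.4, -1.5]
width: 0.003
t 18.05 tcp [625.4  29.1  66.4] x [-0.094  0.996 -0.   ] y [ 0.42   0.04  -0.907] z [-0.903 -0.085 -0.422] F [-2.7  0.4 -1.5] w 0.003 q [ 0.01  0.6   1.99  0.28  0.12 -1.93]
```

View pics/s3.png

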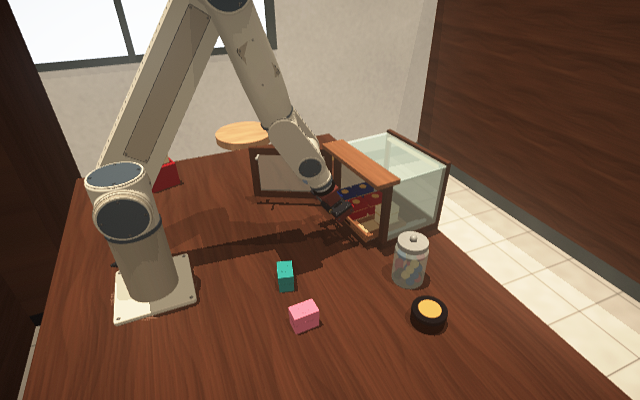

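```bash
python3 -m handwheel '[[[0,0.005,-0.0108,0,0,0,0],[0,0.005,-0.0108,0,0,0,0]]]' 25
python3 -c "
from h import *
st()"
```

```text
time: 18.3
tcp_pos: [648.5, 31.3, 66.4]
ee_rot: [0.567, 0.623, -0.398, -0.362]
ft_force: [-2.4, -0.1, -1.5]
width: 0.01
t 18.3 tcp [648.5  31.3  66.4] x [-0.094  0.996  0.   ] y [ 0.418  0.04  -0.907] z [-0.903 -0.085 -0.42 ] F [-2.4 -0.1 -1.5] w 0.01 q [ 0.02  0.62  1.94  0.21  0.16 -1.85]
```

```bash
python3 -m handwheel '[[[0,0.004,-0.0075,-0.015,0,0,0],[0,0.004,-0.0072,-0.015,0,0,0]]]' 25
python3 -c "
from h import *
st()"
```

```text
time: 18.5
tcp_pos: [666.1, 32.9, 66.1]
ee_rot: [0.573, 0.63, -0.388, -0.353]
ft_force: [-2.2, 0.1, 1.5]
width: 0.003
t 18.5 tcp [666.1  32.9  66.1] x [-0.094  0.996 -0.   ] y [ 0.448  0.042 -0.893] z [-0.889 -0.084 -0.45 ] F [-2.2  0.1  1.5] w 0.003 q [ 0.02  0.63  1.92  0.27  0.13 -1.91]
```

```bash
python3 -m handwheel '[[[0,0.0014,-0.0027,0,0,0,0],[0,0.0014,-0.0027,0,0,0,0],[0,0,0,0,0,0,0]]]' 25
python3 -c "
from h import *
st()"
```

```text
time: 18.8
tcp_pos: [671.9, 33.5, 66.1]
ee_rot: [0.573, 0.629, -0.388, -0.353]
ft_force: [0.2, 0.2, -0.5]
width: 0.002
t 18.8 tcp [671.9  33.5  66.1] x [-0.094  0.996 -0.   ] y [ 0.447  0.042 -0.894] z [-0.89  -0.084 -0.449] F [ 0.2  0.2 -0.5] w 0.002 q [ 0.02  0.64  1.9   0.25  0.14 -1.89]
```

```bash
python3 -m handwheel '[[[0,0.0014,-0.0027,0,0,0,0],[0,0,0,0,0,0,0]]]' 25
python3 -m handwheel '[[[0,0.0014,-0.0027,0,0,0,0],[0,0,0,0,0,0,0]]]' 25
python3 -m handwheel '[[[0,0.0005,-0.001,0,0,0,0],[0,0,0,0,0,0,0]]]' 25
```

```text
time: 19.0
tcp_pos: [674.1, 33.8, 65.8]
ee_rot: [0.572, 0.629, -0.389, -0.354]
ft_force: [-4.2, -0.1, 1.6]
width: 0.005
time: 19.2
tcp_pos: [674.6, 34.1, 64.8]
ee_rot: [0.571, 0.629, -0.39, -0.355]
ft_force: [-12.7, -1.7, 7.2]
width: 0.005
time: 19.4
tcp_pos: [674.7, 34.2, 64.5]
ee_rot: [0.571, 0.628, -0.391, -0.356]
ft_force: [-17.3, -2.7, 10.5]
width: 0.005
```

```bash
python3 -m handwheel '[[[0,-0.002,0.004,0,0,0,0],[0,-0.0135,0.0267,0,0,0,0],[0,-0.0135,0.0267,0.03,0,0,0],[0,-0.0135,0.0267,0.03,0,0,0],[0,-0.0135,0.0267,0.05,0,0,0]]]' 25
python3 -c "
from h import *
st()
im,_,_=snap('wrist','w11')
im,_,_=snap('side','s4');cv2.imwrite('pics/s4z.png',cv2.resize(im[120:270,230:470],None,fx=3.3,fy=3.3,interpolation=2))"
```

```text
time: 19.9
tcp_pos: [554.5, 22.2, 69.8]
ee_rot: [0.552, 0.607, -0.423, -0.385]
ft_force: [-0.3, 0.6, -0.1]
width: 0.007
t 19.9 tcp [554.5  22.2  69.8] x [-0.094  0.996  0.   ] y [ 0.344  0.033 -0.939] z [-0.934 -0.088 -0.345] F [-0.3  0.6 -0.1] w 0.007 q [ 0.    0.53  2.1   0.2   0.17 -1.85]
```

View pics/s4z.png

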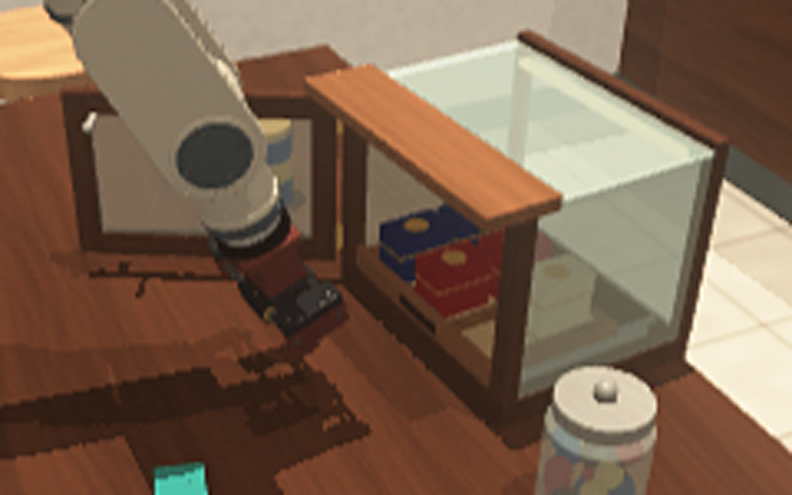

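View pics/w11.png

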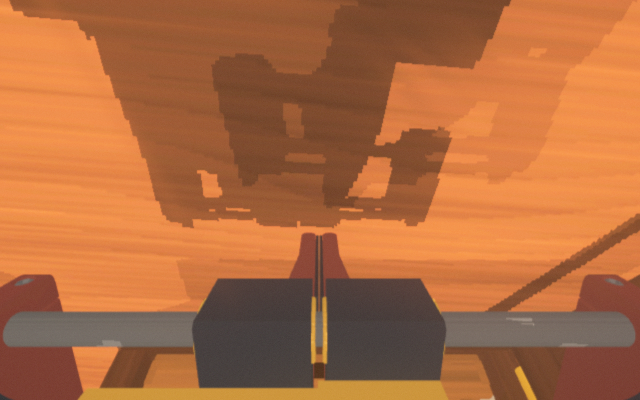

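```bash
python3 -m handwheel '[[[0,-0.03,0.045,0,0,0,0],[0,-0.045,0.02,0.1,0,0,0],[0,-0.045,0.01,0.1,0,0,0],[0,-0.045,0.01,0.1,0,0,0],[0,-0.045,0,0.05,0,0,0]]]' 25
python3 -c "
from h import *
st()
p=campose('top')
im,_,_=snap('top','t1');cv2.imwrite('pics/t1z.png',cv2.resize(im[120:260,190:400],None,fx=3.8,fy=3.8,interpolation=2))"
```

```text
time: 20.5
tcp_pos: [434.7, 11.2, 244.4]
ee_rot: [0.478, 0.527, -0.52, -0.474]
ft_force: [1.2, 0.3, -0.4]
width: 0.003
t 20.5 tcp [434.7  11.2 244.4] x [-0.095  0.995  0.002] y [ 0.011  0.003 -1.   ] z [-0.995 -0.095 -0.011] F [ 1.2  0.3 -0.4] w 0.003 q [-0.    0.14  2.04  0.    0.95 -1.67]
```

View pics/t1z.png

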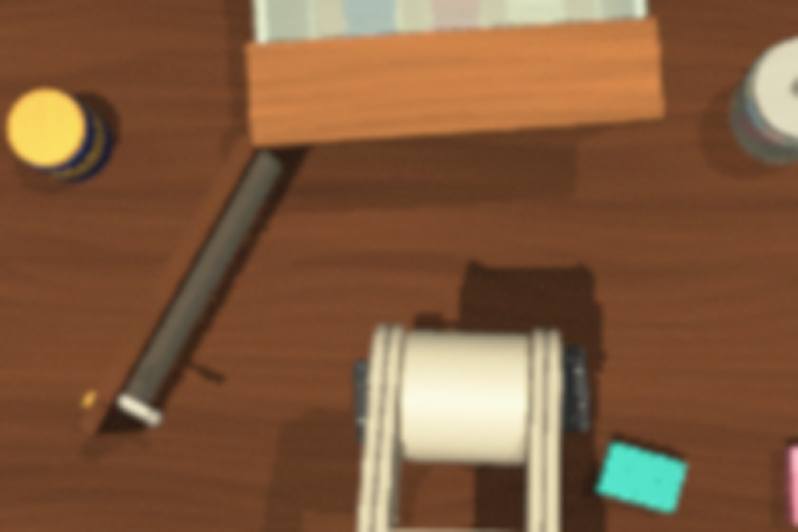

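```bash
python3 - <<'E'
from h import *
cp=campose("top")
a=lambda p:(np.array(p)+.5)/3.8-.5+[190,120]
psi=np.radians(5.3);ex=np.array([np.cos(psi),np.sin(psi)]);ey=np.array([-ex[1],ex[0]]);fm=np.array([557.8,21.5]);C=fm+134*ex
H=C-10*ex+155*ey;print("C,H",C,H)
X=cast(cp,a([(139,405),(270,157)]),246)[:,:2];print(X)
L=cast(cp,a([(252,142),(662,117)]),250)[:,:2];print("ledge loc (want -45,+-168)",[(((p-C)@ex).round(1),((p-C)@ey).round(1)) for p in L])
v=X[0]-X[1];l=np.array([v@ex,v@ey]);print("theta from edge dir",np.arctan2(-l[0],-l[1]))
v=X[0]-H;l=np.array([v@ex,v@ey]);print("theta from hinge",np.arctan2(-l[0],-l[1]),np.linalg.norm(l))
rho=220;prev=None
for th in [2.05]+list(np.arange(1.95,.34,-.15)):
    d=np.array([-np.sin(th),-np.cos(th)]);n=np.array([-np.cos(th),np.sin(th)])
    g=18 if th==2.05 else 0
    m=8+10*abs(np.cos(th))+13.5*abs(np.sin(th))+g
    p=np.array([-10,155])+rho*d+m*n
    w=C+p[0]*ex+p[1]*ey
    print(round(th,2),"loc",p.round(0),"world",w.round(0),"r",np.linalg.norm(w).round(0),"toolshift x,z",None if prev is None else ((p-prev)[1].round(1),-(p-prev)[0].round(1)));prev=p
E
```

```text
C,H [691.22710956  33.87765872] [666.95242152 187.29128106]
[[421.379469   282.03568152]
 [627.50290829 182.48554282]]
ledge loc (want -45,+-168) [(np.float64(-37.0), np.float64(167.4)), (np.float64(-38.7), np.float64(-169.0))]
theta from edge dir 2.113224694026023
theta from hinge 2.0315125086298305 263.2158362001246
2.05 loc [-186.  294.] world [479. 310.] r 571.0 toolshift x,z None
1.95 loc [-205.  259.] world [463. 273.] r 537.0 toolshift x,z (np.float64(-35.3), np.float64(19.8))
1.8 loc [-219.  228.] world [452. 240.] r 512.0 toolshift x,z (np.float64(-31.2), np.float64(13.5))
1.65 loc [-228.  195.] world [447. 207.] r 492.0 toolshift x,z (np.float64(-33.2), np.float64(8.6))
1.5 loc [-231.  162.] world [446. 173.] r 479.0 toolshift x,z (np.float64(-33.0), np.float64(3.5))
1.35 loc [-230.  130.] world [450. 142.] r 472.0 toolshift x,z (np.float64(-31.9), np.float64(-1.2))
1.2 loc [-224.   98.] world [459. 111.] r 472.0 toolshift x,z (np.float64(-31.8), np.float64(-6.0))
1.05 loc [-213.   67.] world [473.  81.] r 480.0 toolshift x,z (np.float64(-30.9), np.float64(-10.7))
0.9 loc [-198.   38.] world [491.  53.] r 494.0 toolshift x,z (np.float64(-29.3), np.float64(-15.4))
0.75 loc [-178.   11.] world [513.  28.] r 514.0 toolshift x,z (np.float64(-26.9), np.float64(-19.8))
0.6 loc [-154.  -13.] world [539.   7.] r 539.0 toolshift x,z (np.float64(-23.8), np.float64(-24.0))
0.45 loc [-126.  -33.] world [569. -11.] r 569.0 toolshift x,z (np.float64(-20.1), np.float64(-27.6))
```

```bash
python3 -m handwheel '[[[0,-0.03,0,0,0,0,0],[0,-0.027,0,0.01,0,0,0],[0.04,0,-0.011,0,0,0,0],[0.04,0,-0.011,0,0,0,0],[0.04,0,-0.011,0,0,0,0]]]' 25
python3 -m handwheel '[[[0.04,0,-0.011,0,0,0,0],[0.04,0,-0.011,0,0,0,0],[0.04,0,-0.012,0,0,0,0],[0.04,0,-0.012,0,0,0,0],[0.036,0,-0.012,0,0,0,0]]]' 25
python3 -m handwheel '[[[0,0.0,0,0,0,0,0]]]' 25
python3 -c "
from h import *
st()
im,_,_=snap('wrist','w12')"
```

```text
time: 21.05
tcp_pos: [457.1, 135.6, 300.0]
ee_rot: [0.476, 0.526, -0.521, -0.475]
ft_force: [0.9, -0.6, 0.3]
width: 0.005
time: 21.55
tcp_pos: [495.5, 337.5, 299.5]
ee_rot: [0.475, 0.526, -0.522, -0.476]
ft_force: [0.7, -1.0, 0.8]
width: 0.004
time: 21.65
tcp_pos: [496.1, 339.2, 299.3]
ee_rot: [0.474, 0.527, -0.522, -0.475]
ft_force: [0.1, 0.1, -0.5]
width: 0.007
t 21.65 tcp [496.1 339.2 299.3] x [-0.099  0.995  0.005] y [ 0.004  0.006 -1.   ] z [-0.995 -0.099 -0.004] F [ 0.1  0.1 -0.5] w 0.007 q [ 0.58  0.33  1.64  0.    1.16 -1.09]
```

View pics/w12.png

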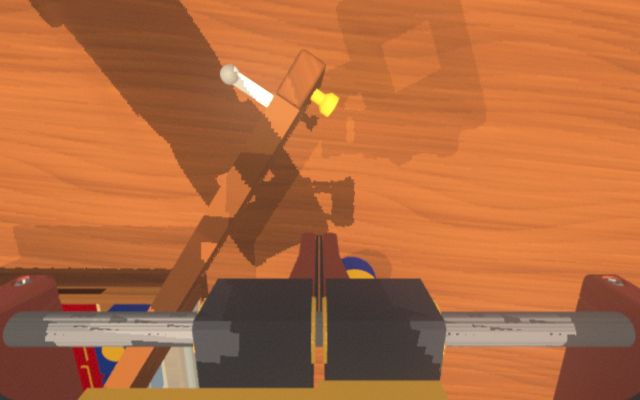

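```bash
python3 -m handwheel '[[[0,0.03,0,0,0,0,0],[0,0.035,0,0,0,0,0],[0,0.03,0,0,0,0,0],[-0.02,0,0.005,0,0,0,0],[-0.02,0,0.005,0,0,0,0]]]' 25
python3 -m handwheel '[[[-0.015,0,0.005,0,0,0,0],[-0.015,0,0.005,0,0,0,0],[-0.015,0,0.005,0,0,0,0]]]' 25

```

```text
time: 22.2
tcp_pos: [488.1, 292.3, 203.4]
ee_rot: [0.475, 0.524, -0.523, -0.476]
ft_force: [0.1, 1.1, 0.0]
width: 0.005
time: 22.5
tcp_pos: [477.8, 245.8, 205.2]
ee_rot: [0.476, 0.524, -0.522, -0.476]
ft_force: [-0.9, 0.8, 0.9]
width: 0.006
```

```bash
python3 -c "
from h import *
st()
im,_,_=snap('wrist','w13')"
```

```text
t 22.5 tcp [477.8 245.8 205.2] x [-0.094  0.996  0.002] y [ 0.003  0.002 -1.   ] z [-0.996 -0.094 -0.003] F [-0.9  0.8  0.9] w 0.006 q [ 0.45  0.35  1.86  0.    0.93 -1.21]
```

View pics/w13.png

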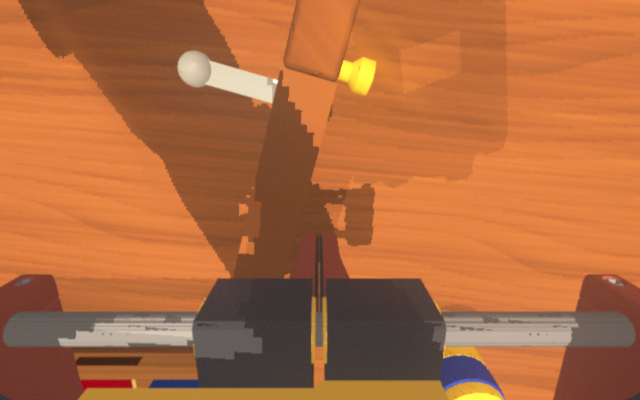

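```bash
python3 -m handwheel '[[[-0.018,0,0.0055,0,0,0,0],[-0.018,0,0.0055,0,0,0,0],[-0.0155,0,0.002,0,0,0,0],[-0.0155,0,0.0015,0,0,0,0],[-0.015,0,0,0,0,0,0]]]' 25
python3 -m handwheel '[[[-0.015,0,-0.001,0,0,0,0],[-0.015,0,-0.0025,0,0,0,0],[-0.015,0,-0.003,0,0,0,0],[-0.0145,0,-0.005,0,0,0,0],[-0.0145,0,-0.005,0,0,0,0]]]' 25
python3 -m handwheel '[[[-0.0135,0,-0.007,0,0,0,0],[-0.0135,0,-0.007,0,0,0,0]]]' 25
python3 -c "
from h import *
st()
im,_,_=snap('wrist','w14')"
```

```text
time: 23.05
tcp_pos: [471.0, 162.7, 204.3]
ee_rot: [0.476, 0.524, -0.522, -0.476]
ft_force: [0.4, 1.1, 0.5]
width: 0.007
time: 23.55
tcp_pos: [494.8, 90.7, 204.2]
ee_rot: [0.476, 0.524, -0.522, -0.476]
ft_force: [-0.0, 1.3, -0.5]
width: 0.003
time: 23.75
tcp_pos: [511.6, 65.3, 204.2]
ee_rot: [0.476, 0.524, -0.522, -0.476]
ft_force: [0.1, 1.0, 0.1]
width: 0.006
t 23.75 tcp [511.6  65.3 204.2] x [-0.094  0.996  0.001] y [ 0.001  0.001 -1.   ] z [-0.996 -0.094 -0.001] F [0.1 1.  0.1] w 0.006 q [ 0.1   0.32  1.91  0.    0.91 -1.56]
```

View pics/w14.png

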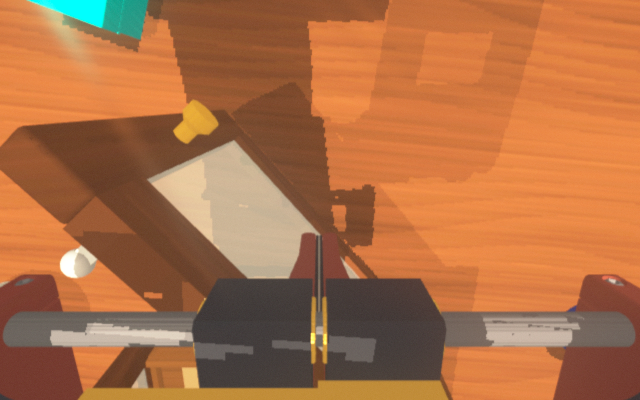

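```bash
python3 -m handwheel '[[[-0.0125,0,-0.009,0,0,0,0],[-0.0125,0,-0.009,0,0,0,0],[-0.011,0,-0.011,0,0,0,0],[-0.011,0,-0.011,0,0,0,0]]]' 25
python3 -c "
from h import *
st()
psi=np.radians(5.3);ex=np.array([np.cos(psi),np.sin(psi)]);ey=np.array([-ex[1],ex[0]]);C=np.array([691.2,33.9])
t=obs()['tcp_pos'][:2]-C;print(t@ex,t@ey)
im,_,_=snap('side','s5');cv2.imwrite('pics/s5z.png',cv2.resize(im[100:270,230:470],None,fx=3.3,fy=3.3,interpolation=2))
"
```

```text
time: 24.2
tcp_pos: [556.3, 22.6, 204.2]
ee_rot: [0.476, 0.524, -0.523, -0.476]
ft_force: [0.0, 0.7, 0.1]
width: 0.01
t 24.2 tcp [556.3  22.6 204.2] x [-0.095  0.996  0.001] y [ 0.001  0.001 -1.   ] z [-0.996 -0.095 -0.001] F [0.  0.7 0.1] w 0.01 q [ 0.02  0.38  1.82  0.    0.94 -1.65]
-135.3305360381051 1.2048268781301081
```

View pics/s5z.png

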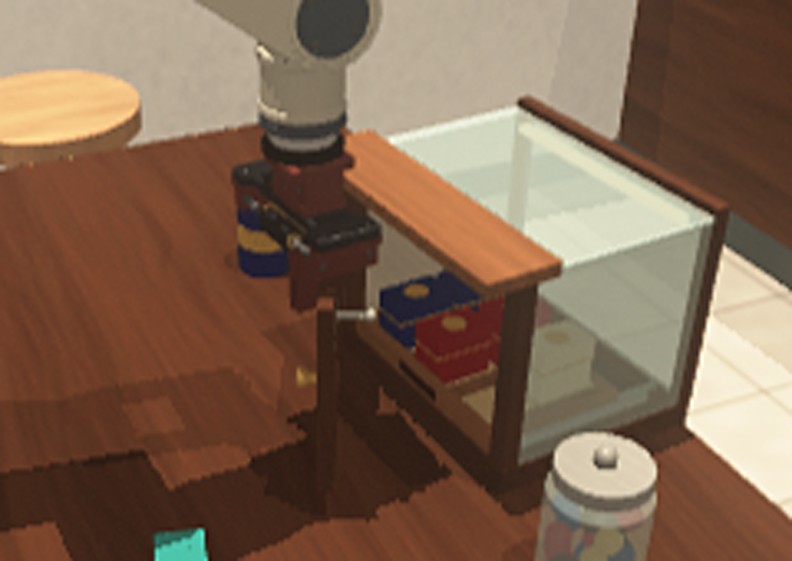

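```bash
python3 -m handwheel '[[[-0.012,0,-0.0073,0,0,0,0],[-0.012,0,-0.0073,0,0,0,0],[-0.012,0,-0.0073,0,0,0,0],[-0.012,0,-0.0073,0,0,0,0],[-0.012,0,-0.0073,0,0,0,0]]]' 25
python3 -c "
from h import *
st()
psi=np.radians(5.3);ex=np.array([np.cos(psi),np.sin(psi)]);ey=np.array([-ex[1],ex[0]]);C=np.array([691.2,33.9])
t=obs()['tcp_pos'][:2]-C;print(t@ex,t@ey)
im,_,_=snap('wrist','w15')
"
```

```text
time: 24.75
tcp_pos: [597.9, -33.9, 204.2]
ee_rot: [0.476, 0.524, -0.523, -0.476]
ft_force: [-0.5, 0.8, -0.4]
width: 0.005
t 24.75 tcp [597.9 -33.9 204.2] x [-0.095  0.996  0.001] y [ 0.001  0.001 -1.   ] z [-0.996 -0.095 -0.001] F [-0.5  0.8 -0.4] w 0.005 q [-0.08  0.44  1.72  0.    0.98 -1.74]
-99.1890984867786 -58.87713113186112
```

View pics/w15.png

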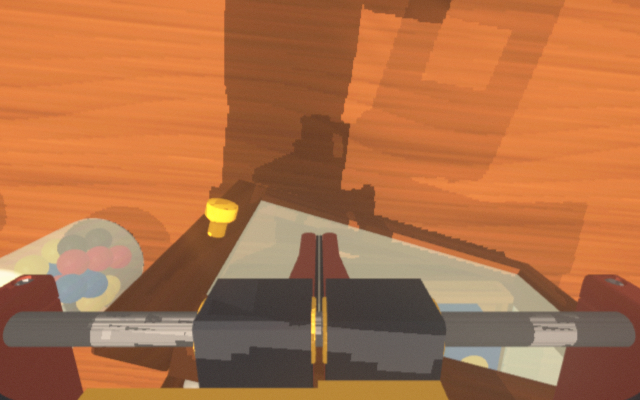

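```bash
python3 -m handwheel '[[[0.01,0,0.03,0,0.0,0,0],[0.024,0,0.03,0,0.15,0,0],[0,0.03,0,-0.1,0,0,0],[0,0.03,0.003,-0.1,0,0,0],[0,0.03,0.006,-0.1,0,0,0]]]' 25
python3 -m handwheel '[[[0,0,0,0,0,0,0]]]' 25
python3 -c "
from h import *
st()
psi=np.radians(5.3);ex=np.array([np.cos(psi),np.sin(psi)]);ey=np.array([-ex[1],ex[0]]);C=np.array([691.2,33.9])
t=obs()['tcp_pos'][:2]-C;print(t@ex,t@ey)
im,_,_=snap('side','s6');cv2.imwrite('pics/s6z.png',cv2.resize(im[100:270,230:470],None,fx=3.3,fy=3.3,interpolation=2))
"
```

```text
time: 25.3
tcp_pos: [535.2, -4.5, 113.9]
ee_rot: [0.586, 0.555, -0.405, -0.429]
ft_force: [0.2, -0.4, -0.9]
width: 0.005
time: 25.4
tcp_pos: [529.5, -4.5, 109.7]
ee_rot: [0.583, 0.552, -0.41, -0.433]
ft_force: [0.5, -0.4, -0.0]
width: 0.004
t 25.4 tcp [529.5  -4.5 109.7] x [0.055 0.998 0.001] y [ 0.289 -0.015 -0.957] z [-0.956  0.053 -0.289] F [ 0.5 -0.4 -0. ] w 0.004 q [-0.03  0.43  2.11 -0.02  0.31 -1.52]
-164.51677739600896 -23.27820821681594
```

View pics/s6z.png

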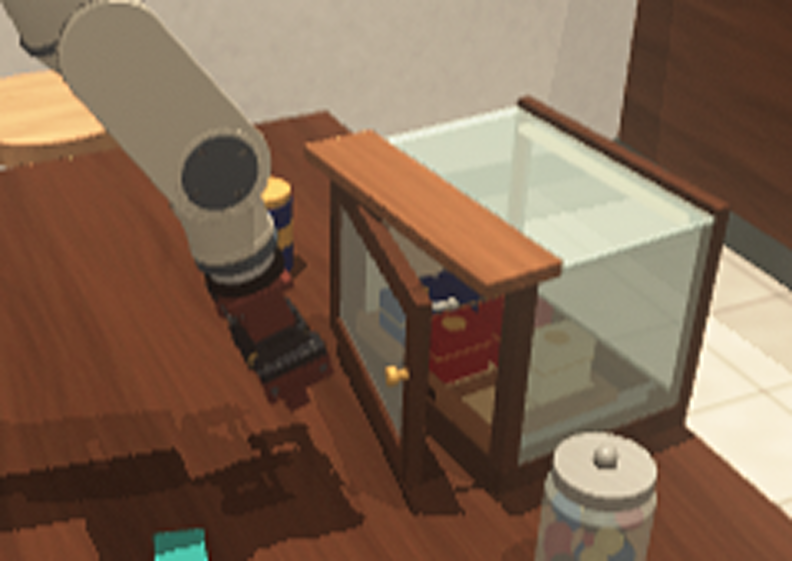

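```bash
python3 -m handwheel '[[[0.0018,0.0053,-0.0108,-0.02,0,0,0],[0.0018,0.0053,-0.0108,-0.03,0,0,0],[0.0018,0.0056,-0.0106,-0.03,0,0,0],[0.0018,0.006,-0.0104,-0.03,0,0,0],[0.0018,0.006,-0.0104,-0.03,0,0,0]]]' 25
python3 -c "
from h import *
st()
psi=np.radians(5.3);ex=np.array([np.cos(psi),np.sin(psi)]);ey=np.array([-ex[1],ex[0]]);C=np.array([691.2,33.9])
t=obs()['tcp_pos'][:2]-C;print(t@ex,t@ey)
"
```

```text
time: 25.95
tcp_pos: [598.2, 1.0, 107.5]
ee_rot: [0.614, 0.582, -0.366, -0.388]
ft_force: [0.1, -0.4, 0.4]
width: 0.007
t 25.95 tcp [598.2   1.  107.5] x [0.056 0.998 0.001] y [ 0.431 -0.023 -0.902] z [-0.901  0.051 -0.431] F [ 0.1 -0.4  0.4] w 0.007 q [-0.01  0.49  2.05 -0.12  0.15 -1.41]
-95.60656807125652 -24.142448506751105
```

```bash
python3 -m handwheel '[[[0.0015,0.0047,-0.0087,0,0,0,0],[0.0015,0.0047,-0.0087,0,0,0,0],[0.0015,0.0047,-0.0087,0,-0.03,0,0]]]' 25
python3 -c "
from h import *
st()
psi=np.radians(5.3);ex=np.array([np.cos(psi),np.sin(psi)]);ey=np.array([-ex[1],ex[0]]);C=np.array([691.2,33.9])
t=obs()['tcp_pos'][:2]-C;print(t@ex,t@ey)
im,_,_=snap('side','s7');cv2.imwrite('pics/s7z.png',cv2.resize(im[100:270,230:470],None,fx=3.3,fy=3.3,interpolation=2))
"
```

```text
time: 26.25
tcp_pos: [626.3, 3.9, 104.7]
ee_rot: [0.608, 0.587, -0.376, -0.38]
ft_force: [-0.3, -0.9, -0.7]
width: 0.002
t 26.25 tcp [626.3   3.9 104.7] x [ 0.028  1.    -0.012] y [ 0.427 -0.023 -0.904] z [-0.904  0.02  -0.428] F [-0.3 -0.9 -0.7] w 0.002 q [-0.    0.52  1.99 -0.11  0.19 -1.44]
-67.40840024701006 -23.826627739403822
```

View pics/s7z.png

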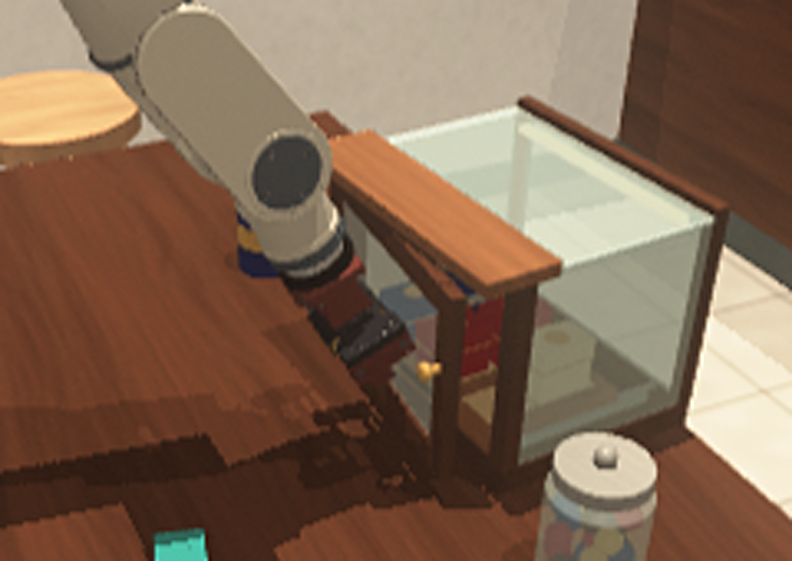

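```bash
python3 -m handwheel '[[[0.0012,0.0042,-0.009,0,-0.036,-0.017,0],[0.0008,0.0036,-0.0072,0,-0.036,-0.017,0],[0.0002,0.0017,-0.0036,0,0,0,0]]]' 25
python3 -c "
from h import *
st()
psi=np.radians(5.3);ex=np.array([np.cos(psi),np.sin(psi)]);ey=np.array([-ex[1],ex[0]]);C=np.array([691.2,33.9])
t=obs()['tcp_pos'][:2]-C;print(t@ex,t@ey)
"
```

```text
time: 26.6
tcp_pos: [647.8, 6.0, 104.4]
ee_rot: [0.584, 0.61, -0.391, -0.365]
ft_force: [0.2, 0.4, -0.1]
width: 0.007
t 26.6 tcp [647.8   6.  104.4] x [-0.051  0.999 -0.011] y [ 0.427  0.012 -0.904] z [-0.903 -0.051 -0.427] F [ 0.2  0.4 -0.1] w 0.007 q [-0.02  0.55  1.94  0.09  0.21 -1.73]
-45.75162315849869 -23.78089137594046
```

```bash
python3 -m handwheel '[[[0,0.0013,-0.0027,0,0,0,0],[0,0,0,0,0,0,0]]]' 25
python3 -m handwheel '[[[0,0.0013,-0.0027,0,0,0,0],[0,0,0,0,0,0,0]]]' 25
python3 -m handwheel '[[[0,0.0013,-0.0027,0,0,0,0],[0,0,0,0,0,0,0]]]' 25
python3 -c "
from h import *
st()
psi=np.radians(5.3);ex=np.array([np.cos(psi),np.sin(psi)]);ey=np.array([-ex[1],ex[0]]);C=np.array([691.2,33.9])
t=obs()['tcp_pos'][:2]-C;print(t@ex,t@ey)
im,_,_=snap('side','s8');cv2.imwrite('pics/s8z.png',cv2.resize(im[100:270,230:470],None,fx=3.3,fy=3.3,interpolation=2))
"
```

```text
time: 26.8
tcp_pos: [649.6, 6.4, 103.7]
ee_rot: [0.584, 0.61, -0.392, -0.365]
ft_force: [-0.3, -0.5, 0.0]
width: 0.007
time: 27.0
tcp_pos: [652.3, 6.6, 103.5]
ee_rot: [0.584, 0.61, -0.392, -0.365]
ft_force: [0.1, 0.1, -0.8]
width: 0.01
time: 27.2
tcp_pos: [654.7, 6.7, 103.1]
ee_rot: [0.583, 0.61, -0.392, -0.366]
ft_force: [-3.2, -0.2, 0.8]
width: 0.007
t 27.2 tcp [654.7   6.7 103.1] x [-0.052  0.999 -0.011] y [ 0.425  0.012 -0.905] z [-0.904 -0.052 -0.425] F [-3.2 -0.2  0.8] w 0.007 q [-0.02  0.56  1.92  0.08  0.22 -1.72]
-38.83886349552131 -23.67032969048839
```

View pics/s8z.png

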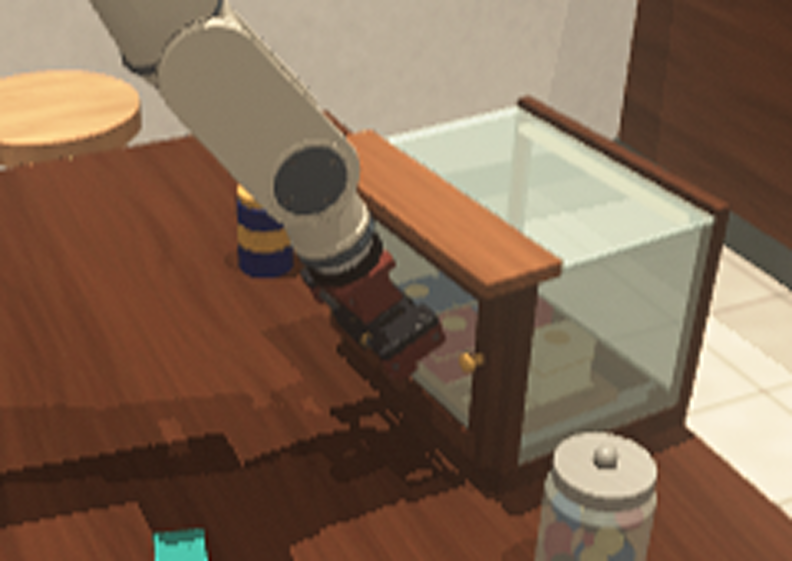

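```bash
for i in 1; do python3 -m handwheel '[[[0,0.0013,-0.0027,0,0,0,0],[0,0,0,0,0,0,0]]]' 25
python3 -m handwheel '[[[0,0.0013,-0.0027,0,0,0,0],[0,0,0,0,0,0,0]]]' 25
python3 -m handwheel '[[[0,0.0013,-0.0027,0,0,0,0],[0,0,0,0,0,0,0]]]' 25; done
```

```text
time: 27.45
tcp_pos: [655.3, 6.9, 102.3]
ee_rot: [0.582, 0.609, -0.393, -0.367]
ft_force: [-11.9, -0.7, 7.2]
width: 0.005
time: 27.65
tcp_pos: [655.7, 7.0, 101.3]
ee_rot: [0.581, 0.608, -0.395, -0.369]
ft_force: [-20.3, -1.1, 12.5]
width: 0.006
time: 27.85
tcp_pos: [656.1, 7.1, 100.3]
ee_rot: [0.58, 0.607, -0.396, -0.37]
ft_force: [-31.8, -2.4, 19.4]
width: 0.006
```

```bash
python3 -m handwheel '[[[0,-0.004,0.0085,0,0,0,0],[0,-0.01,0.02,0,0,0,0],[0,-0.013,0.027,0,0,0,0],[0,-0.013,0.027,0.03,0,0,0]]]' 25
python3 -c "
from h import *
st()
im,_,_=snap('side','s9');cv2.imwrite('pics/s9z.png',cv2.resize(im[120:260,320:460],None,fx=4.2,fy=4.2,interpolation=2))
im,_,_=snap('top','t2');cv2.imwrite('pics/t2z.png',cv2.resize(im[100:220,230:390],None,fx=4.5,fy=4.5,interpolation=2))
"
```

```text
time: 28.25
tcp_pos: [571.3, 2.4, 104.2]
ee_rot: [0.578, 0.604, -0.401, -0.374]
ft_force: [0.3, 0.6, -0.7]
width: 0.004
t 28.25 tcp [571.3   2.4 104.2] x [-0.051  0.999 -0.011] y [ 0.398  0.01  -0.917] z [-0.916 -0.052 -0.398] F [ 0.3  0.6 -0.7] w 0.004 q [-0.03  0.47  2.09  0.12  0.17 -1.77]
```

View pics/s9z.png

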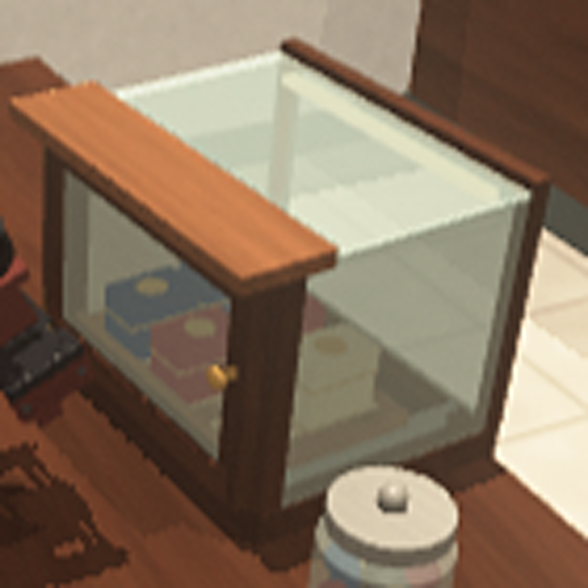

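View pics/t2z.png

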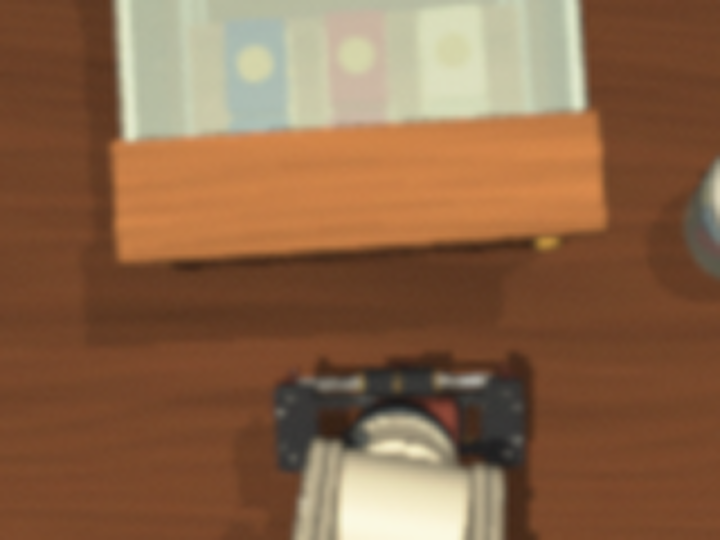

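```bash
python3 - <<'E'
from h import *
psi=np.radians(5.3);ex=np.array([np.cos(psi),np.sin(psi),0]);ey=np.array([-ex[1],ex[0],0]);C=np.array([691.2,33.9,0])
W=lambda x,y,z:C+x*ex+y*ey+np.array([0,0,z])
for n in("top","side"):
    cp=campose(n)
    for th in(0,.035,.07,.1):
        k=np.array([-10,155])+289*np.array([-np.sin(th),-np.cos(th)])+29*np.array([-np.cos(th),np.sin(th)])
        e=np.array([-10,155])+305*np.array([-np.sin(th),-np.cos(th)])+8*np.array([-np.cos(th),np.sin(th)])
        print(n,th,"knob end",proj(cp,W(*k,160)).round(1),"free outer edge z100",proj(cp,W(*e,100)).round(1),"bot",proj(cp,W(*e,34)).round(1))
    print("ledge low edge ends",proj(cp,[W(-45,168,250),W(-45,-168,250)]).round(1).tolist(),"top",proj(cp,[W(-45,168,268),W(-45,-168,268)]).round(1).tolist(),"face corner",proj(cp,[W(0,-160,100),W(0,-160,0)]).round(1).tolist())
im=cv2.imread("pics/t2.png");cv2.imwrite("pics/t2y.png",cv2.resize(im[130:170,320:370],None,fx=12,fy=12,interpolation=2))
im=cv2.imread("pics/s9.png");cv2.imwrite("pics/s9y.png",cv2.resize(im[180:260,350:410],None,fx=7,fy=7,interpolation=2))
E
```

```text
top 0 knob end [[350.9 155.5]] free outer edge z100 [[354.1 151.8]] bot [[352.9 154.7]]
top 0.035 knob end [[350.8 158.6]] free outer edge z100 [[354.2 154.9]] bot [[353.  157.6]]
top 0.07 knob end [[350.5 161.7]] free outer edge z100 [[354.2 158. ]] bot [[353.  160.6]]
top 0.1 knob end [[350.2 164.3]] free outer edge z100 [[354.1 160.6]] bot [[352.9 163.2]]
ledge low edge ends [[255.9, 159.6], [363.7, 152.4]] top [[255.1, 158.8], [364.2, 151.5]] face corner [[356.7, 146.4], [354.8, 151.0]]
side 0 knob end [[369.6 210.1]] free outer edge z100 [[376.7 226.2]] bot [[375.2 242.2]]
side 0.035 knob end [[366.7 210.8]] free outer edge z100 [[373.8 227.1]] bot [[372.4 243.1]]
side 0.07 knob end [[363.7 211.4]] free outer edge z100 [[370.9 227.9]] bot [[369.6 244. ]]
side 0.1 knob end [[361.1 212. ]] free outer edge z100 [[368.4 228.6]] bot [[367.1 244.7]]
ledge low edge ends [[321.3, 148.0], [376.5, 191.0]] top [[321.3, 143.4], [377.0, 185.7]] face corner [[383.1, 226.2], [380.6, 250.0]]
```

View pics/t2y.png

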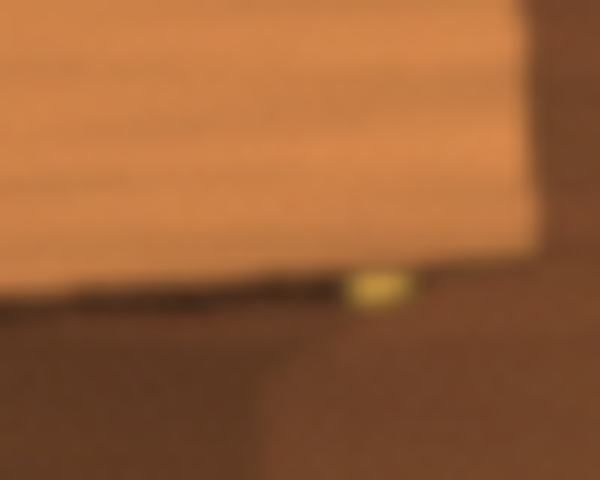

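View pics/s9y.png

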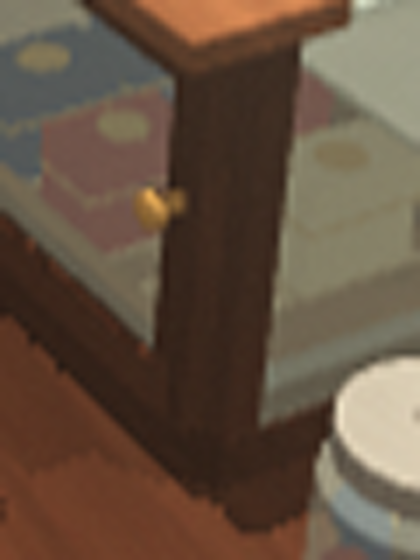

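```bash
python3 - <<'E'
import cv2,numpy as np
a=cv2.imread("pics/top0.png");b=cv2.imread("pics/t2.png")
for n,(x,y) in {"can":(206,155),"jar":(400,146),"tin":(440,161)}.items():
    t=a[y-20:y+20,x-20:x+20];s=b[y-28:y+28,x-28:x+28]
    m=cv2.matchTemplate(s,t,cv2.TM_CCOEFF_NORMED);_,v,_,l=cv2.minMaxLoc(m);print(n,round(v,3),l[0]-8,l[1]-8)
E
python3 -m handwheel '[[[0,-0.02,0.03,0,0,0,0],[0,-0.03,0.03,0.03,0,0,0],[0,0,0,0,0,0,0],[0,0,0,0,0,0,0]]]' 25
python3 -c "
from h import *
im,_,_=snap('side','s10');cv2.imwrite('pics/s10z.png',cv2.resize(im[100:280,230:470],None,fx=3.3,fy=3.3,interpolation=2))
st()"
```

```text
can 1.0 0 0
jar 1.0 0 0
tin 1.0 0 0
time: 28.75
tcp_pos: [499.3, -1.3, 127.3]
ee_rot: [0.573, 0.599, -0.409, -0.382]
ft_force: [0.4, -0.3, 0.3]
width: 0.003
t 28.8 tcp [499.9  -1.3 127.1] x [-0.051  0.999 -0.012] y [ 0.374  0.008 -0.927] z [-0.926 -0.052 -0.374] F [-0.4 -0.  -0.2] w 0.004 q [-0.04  0.35  2.21  0.12  0.19 -1.78]
```

View pics/s10z.png

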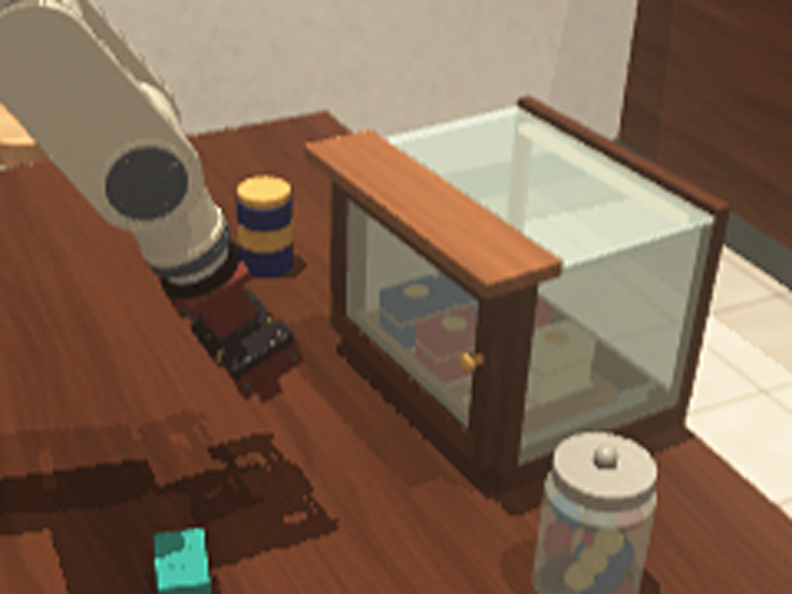

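```bash
python3 -c "
from station import r
print(r.finish_job())"
```

```text
the job is handed in; nothing more can be done
None
```

I put the red and the blue box on the front-row places in front of their own colours, slid the tray home, then pushed the glass door shut. I handed the job in at about 29 s.

- **Boxes:** Before the tray was pushed, the two front lid discs measured about 77 mm apart, against 76 mm nominal. They were level with each other to about 1 mm. Each was within about 2 mm of its place. The red box sits about 2 mm to the left of the one behind it. After the tray was home they still looked upright and in rows, but I did not measure them again.
- **Tray:** It stopped where the home position was expected, within about 1 mm, and the force then rose to 17 N without further travel.
- **Door:** It met a firm stop at the expected shut position. I pushed to a reading of about 32 N along the case, roughly 37 N in all, more than was needed. With the arm withdrawn, the knob appeared 1–2 pixels or less from where a shut door puts it in both the top and side pictures. The catch crest, at 0.035 rad, would have shifted it by about 3 pixels.
- **Bystanders:** The jar, tin and canister show no shift in the top picture. The pink and turquoise look-alikes were not touched.

No check failed. The wrist-camera positions disagreed with each other by up to about 3 mm, so the box figures are good only to that level.

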